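Clear the sample station after a tube breakage

TASK

First take the scraper from the mat and wipe every blue shard off the aluminium plate into its trough (never touch the shards with the fingers). When the plate is clear, stand every loose tube upright in a bore of the green rack, keeping the tubes upright all the way, and only then pick up the scanner and hold it steady for a good second, aimed squarely at the centre of the rack's label from about 90 mm away. Leave the scraper and the scanner lying well on the mat, on their flat undersides, and do not disturb the jar and the box.

Things in the scene. Friction and masses are not known exactly. Their poses are not given: they have to be found in the camera images.
- deck: Fixed aluminium work plate with a steel catch trough joined to its -y side. Origin: on the bench under the centre of the plate; z up. The plate is 200 x 200 mm (its x, y: -100 to 100 mm), its flat top 38 mm above the bench, with a lip 5 mm wide and 5 mm high along its -x and +x edges; its -y edge drops straight into the trough.
- plate (a point): Centre of the plate's top face, 38 mm above the bench; axes as the deck's.
- trough (a point): Centre of the open-topped trough's floor, 141.5 mm to the deck's -y side, 4 mm above the bench; axes as the deck's. Inside 190 mm (x) by 83 mm (y, from the plate's edge to the outer wall); its walls stand 34 mm above the bench, 4 mm lower than the plate.
- mat: Fixed grey tool mat, 220 x 180 mm (x, y), 3 mm thick. Origin: under its centre; z up.
- scraper: Loose scraper block: white plastic blade block 110 mm long (its x), 46 mm thick (y), 22 mm high, with a wooden handle bar on top, 70 mm long (x), 20 mm wide (y), from 22 to 64 mm above the underside. Origin: centre of its flat underside; z up through the handle. 0.2 to 0.33 kg. It starts on the mat with its length roughly across the mat (mat y).
- scanner: Loose palm-held label scanner: white body 110 x 44 x 34 mm (x, y, z), on top a black grip ridge 60 mm long (x, centred at x = -5 mm), 28 mm wide (y), from 34 to 68 mm above the underside. Origin: centre of its flat underside; z up; it looks along its +x, out of the amber window on its +x end. 0.2 to 0.33 kg. Starts on the mat, window roughly to the mat's +y.
- scan_window (a point): Centre of the scanner's window, 55 mm ahead (+x) of the scanner's origin and 18 mm above its underside; axes as the scanner's; the beam goes straight out along +x. It reads a label from 40 to 140 mm away.
- rack: Fixed green tube rack block, 190 mm (x) by 60 mm (y), 80 mm high, three round bores in a row along x, and a label holder on its -y side. Origin: under the block's centre; z up.
- rack_hole0 (a point): Centre of the mouth of bore 0 (at the -x end of the row, 60 mm apart), at the rack's top, 80 mm up; bore 33 mm wide, 65 mm deep (its floor 15 mm above the bench).
- rack_hole1 (a point): Centre of the mouth of bore 1 (in the middle of the row, 60 mm apart), at the rack's top, 80 mm up; bore 33 mm wide, 65 mm deep (its floor 15 mm above the bench).
- rack_hole2 (a point): Centre of the mouth of bore 2 (at the +x end of the row, 60 mm apart), at the rack's top, 80 mm up; bore 33 mm wide, 65 mm deep (its floor 15 mm above the bench).
- label (a point): Centre of the white barcode label (90 x 50 mm) on the rack's -y side, 58 mm from the row of bores and 74 mm above the bench; it faces the rack's -y and leans back, facing up by 34 degrees. Axes as the rack's. A level beam aimed at it towards the rack's +y reads it well.
- shard0: One of 3 to 6 loose blue plastic shards of broken tube caps (some may be absent), 28 x 22 x 5 mm with a 10 mm upstand at one end (15 mm high there), 12 g, lying on the plate. Origin: centre of the underside.
- shard1: One of 3 to 6 loose blue plastic shards of broken tube caps (some may be absent), 28 x 22 x 5 mm with a 10 mm upstand at one end (15 mm high there), 12 g, lying on the plate. Origin: centre of the underside.
- shard2: One of 3 to 6 loose blue plastic shards of broken tube caps (some may be absent), 28 x 22 x 5 mm with a 10 mm upstand at one end (15 mm high there), 12 g, lying on the plate. Origin: centre of the underside.
- shard3: One of 3 to 6 loose blue plastic shards of broken tube caps (some may be absent), 28 x 22 x 5 mm with a 10 mm upstand at one end (15 mm high there), 12 g, lying on the plate. Origin: centre of the underside.
- shard4: One of 3 to 6 loose blue plastic shards of broken tube caps (some may be absent), 28 x 22 x 5 mm with a 10 mm upstand at one end (15 mm high there), 12 g, lying on the plate. Origin: centre of the underside.
- shard5: One of 3 to 6 loose blue plastic shards of broken tube caps (some may be absent), 28 x 22 x 5 mm with a 10 mm upstand at one end (15 mm high there), 12 g, lying on the plate. Origin: centre of the underside.
- tube0: One of 2 or 3 capped sample tubes (some may be absent) standing loose on the bench between the plate and the rack: white, 29 mm wide, 120 mm high, the top 30 mm a blue cap 31 mm wide, 60 g. Origin: centre of its underside; z up to the cap.
- tube1: One of 2 or 3 capped sample tubes (some may be absent) standing loose on the bench between the plate and the rack: white, 29 mm wide, 120 mm high, the top 30 mm a blue cap 31 mm wide, 60 g. Origin: centre of its underside; z up to the cap.
- tube2: One of 2 or 3 capped sample tubes (some may be absent) standing loose on the bench between the plate and the rack: white, 29 mm wide, 120 mm high, the top 30 mm a blue cap 31 mm wide, 60 g. Origin: centre of its underside; z up to the cap.
- jar: Bystander: white lidded jar, 70 mm wide, 90 mm high, standing beyond the mat. Origin under its centre.
- tip_box: Bystander: closed grey box 85 x 120 x 55 mm beyond the plate. Origin under its centre.
There are look-alikes about, which are no part of the job. What is shaped like the scraper but pink or turquoise is not meant.

How it is judged:
By the outcome, as a careful person would: the job done as asked, in the order asked, and still so for the second after the job is handed in, with the robot touching nothing.
Of shard0, shard1, shard2, shard3, shard4, shard5 only 3 to 6 are there at a start; the rules pass over those that are not, and their reading is None.
Of tube0, tube1, tube2 only 2 to 3 are there at a start; the rules pass over those that are not, and their reading is None.
At some moment in a run one of scraper, scanner may be knocked a few centimetres aside while the robot is not near it.
It also fails if it takes over 208 s, if anything falls off the work surface, if the arm or the gripper's body presses on something with over 40 N, if the wrist force passes 120 N, or if a joint passes its speed limit or range.

ROBOT

A 7-joint arm with a two-finger parallel gripper is mounted at the origin on the work surface. World frame = base frame: x ahead of the robot, y to its left, z up, the work surface at z = 0. Lengths are in mm, angles in rad, forces in N, time in s.
With the tool pointing down it reaches from about 350 to 775 mm from the base axis. Payload 3.1 kg.
Tool frame: the origin (TCP) lies between the finger pads; the fingertips stand 17 mm ahead of it and the grasp point (between the pads) lies 2 mm behind it (finger_overhang is the distance from the TCP to the fingertips, in mm); z points along the fingers, y is the line along which they close (so a half turn about z gives the same grasp; the last joint's range is limited). The gripper opens to 85 mm and grips with 20 to 120 N. Pads are 22 mm wide; open, the fingers measure 114 mm over their backs; the gripper's body (76 mm by 85 mm) begins 54 mm behind the grasp point. The pads swing forward as they close: fully open they stand 13 mm farther back than shut.
Start: joints at [1.236, 0.311, 0.014, 1.512, -0.004, 1.319, -0.027], TCP at [158.782, -526.599, 219.504] pointing down, gripper open.
Joint ranges: [-2.7, 2.7], [-0.3, 1.91], [-1.27, 1.3], [0.12, 2.57], [-1.44, 4.58], [0.2, 2.03], [-3.05, 3.05]. Speed limits (rad/s): [2.79, 2.79, 3.14, 3.14, 3.14, 3.14, 3.14].

INTERFACE

Orientations are given as a 3x3 rotation matrix whose columns are the frame's x, y, z axes.
In Python, from rig import observe, camera, camera_params, job_done, recognise, finger_overhang gives the robot as it stands. The module is installed in compiled form; this text tells all that it offers.
- The arm moves only by the tool step_arm, never from a script. Its argument "steps" is a list that holds one entry, the list of rows, each a list of 7 numbers: the turn, a rotation vector about the world's x, y, z in rad, then the shift along the world's x, y, z in cm, then the finger opening in cm, from 0 to 8.54. In form: [[[wx, wy, wz, tx, ty, tz, fingers], ...]]. A call has 1 to 10 rows; each row shifts and turns the commanded pose from where the row before left it; what a row does not reach is not made up. A row lasts 1/10 s, in which the tool goes at most 50 mm and 8.59 degrees, less where a joint would pass 70% of its speed; a pose out of reach is approached as far as the arm can. A call with a gripper value outside its range is refused whole. The fingers move at their own pace and stop on an object; "squeeze" is the grip in N (left out, the last holds). Time passes only in rows, so rows that do not move let the fingers close. It gives the time, the measured TCP pose, the force, the opening and the grip force at its end, in the units of the state.
- observe(): the state, without advancing time (a new reading comes with each control period).
- camera(name): name is "side" or "top"; returns the picture (420x560x3 uint8, red, green, blue); there is no depth.
- camera_params(name): a dict with "fx", "fy", "cx", "cy" (pixels), "extrinsics" (4x4, takes a point from camera to world coordinates). Camera axes: x right, y down, z forward; pixel columns grow to the right and rows downward; lengths in mm; the calibration is good to about 2 mm. A picture is of the moment at which its call begins. camera_params takes no time and is no camera call.
- job_done(): hands the job in; it is judged then, once.
Trained networks look in the newest picture that a camera, given by its name, has taken for a name from the list of things; names that differ only in an ending like _2 or _b are one class to them, and where a whole thing is asked for, a point or a joint stands for the part that bears it (a point fixed in the world has none). Each returns a list of dicts, best first, with "score" (0 to 1); they miss things now and then, are a little off and sometimes report something else, mostly with a low value. They report only what shows in the picture. A call takes as long as a camera call. They do not tell look-alikes from the thing itself.
- recognise(target, camera): "at" ([x, y, z] in mm, in world coordinates, good to about 4 mm: the middle of the surface that is visible of it).
The state is a dict: "t": time; "joints": joint angles; "joint_vel": joint speeds; "tau": joint torques, N m; "tcp_pos": TCP position; "orientation": TCP orientation; "wrist_force": force on the tool from outside, world axes, zero at the start; "ft_torque": the same for the moment, N m; "opening": opening from 0.0 (shut) to 1.0 (fully open); "grasp_force": force on a finger pad.
Only numpy, scipy, OpenCV 4.12 (cv2) and the standard library are available. Lean on these libraries where they do the work, as an engineer would, in place of code of your own. Each camera call takes 0.05 s, during which the arm holds its last target. There are 200 camera calls.

## Working session

There is one attempt and no reset: what is moved stays moved. The work goes in short steps, Python scripts to look and compute and a tool call to move; the robot and the scene stay as the last step left them, time stands still between calls to the robot, and variables do not carry over. Pictures are saved under pics/ and viewed, at most 14 in all, crops included, and the job is handed in when it is done.

Besides the shell and the picture viewer there is one more tool, called after "Call:" as name(argument=value, ...) on one line, values as JSON. step_arm: Moves the arm, as the interface text tells. Its arguments: {"type":"object","properties":{"steps":{"type":"array","items":{"type":"array","items":{"type":"array","items":{"type":"number"}}}},"squeeze":{"type":"number"}},"required":["steps"]}

```bash
mkdir -p pics
cat > h.py <<'E'
import numpy as np, cv2
from rig import *
def save(cam,name):
    im=camera(cam); cv2.imwrite(f'pics/{name}.png',im[:,:,::-1]); return im
def px2w(cam,u,v,z):
    p=camera_params(cam);E=np.array(p['extrinsics'])
    d=E[:3,:3]@np.array([(u-p['cx'])/p['fx'],(v-p['cy'])/p['fy'],1]);o=E[:3,3]
    return o+d*(z-o[2])/d[2]
def w2px(cam,P):
    p=camera_params(cam);E=np.linalg.inv(np.array(p['extrinsics']))
    q=E[:3,:3]@np.array(P)+E[:3,3]
    return np.array([p['fx']*q[0]/q[2]+p['cx'],p['fy']*q[1]/q[2]+p['cy']])
def mask(im,z,lo,hi):
    pass
E
python3 - <<'E'
from h import *
for c in ('top','side'):
    im=save(c,c+'0'); print(c,np.round(camera_params(c)['extrinsics'],2).tolist(),camera_params(c)['fx'])
    for t in ['deck','plate','trough','mat','scraper','scanner','scan_window','rack','rack_hole0','rack_hole2','label','shard0','tube0','jar','tip_box']:
        print(t,[(np.round(d['at']).tolist(),round(d['score'],2)) for d in recognise(t,c)])
print(observe())
E
```

```text
top [[-0.0, -0.98, 0.17, 365.63], [-1.0, 0.01, 0.03, -102.63], [-0.03, -0.17, -0.98, 1199.77], [0.0, 0.0, 0.0, 1.0]] 447.6038837258313
deck [([545.0, -53.0, 38.0], 0.77), ([608.0, -44.0, 43.0], 0.33)]
plate [([543.0, -55.0, 39.0], 0.81), ([713.0, -283.0, 88.0], 0.64)]
trough [([539.0, -54.0, 38.0], 0.61)]
mat [([535.0, -346.0, 5.0], 0.87)]
scraper [([312.0, -358.0, 21.0], 0.77), ([536.0, -543.0, 16.0], 0.72), ([319.0, -526.0, 24.0], 0.69), ([470.0, -373.0, 25.0], 0.61)]
scanner [([584.0, -344.0, 34.0], 0.87)]
scan_window [([588.0, -347.0, 34.0], 0.84)]
rack [([528.0, 361.0, 82.0], 0.96)]
rack_hole0 [([530.0, 356.0, 80.0], 0.77)]
rack_hole2 [([530.0, 356.0, 80.0], 0.77)]
label [([537.0, 358.0, 80.0], 0.63)]
shard0 [([553.0, 20.0, 43.0], 0.66), ([610.0, -46.0, 42.0], 0.47), ([604.0, 16.0, 46.0], 0.42)]
tube0 [([612.0, 192.0, 109.0], 0.72), ([537.0, 184.0, 114.0], 0.55)]
jar [([714.0, -283.0, 88.0], 0.69)]
tip_box [([776.0, -25.0, 58.0], 0.57), ([468.0, -376.0, 28.0], 0.35)]
side [[-0.99, -0.1, 0.12, 365.9], [-0.16, 0.67, -0.72, 982.56], [-0.0, -0.73, -0.68, 1084.46], [0.0, 0.0, 0.0, 1.
[... 1144 characters left out ...]
 ]), 'joint_vel': array([-0.00062729,  0.00040564,  0.0008674 , -0.00016676, -0.0004782 ,
        0.00066326, -0.00051477]), 'tau': array([-2.10774415e-04, -3.79801476e+01,  1.45658660e-01, -2.30855942e+01,
        1.22647997e-02,  2.05313059e-03,  3.14871457e-06]), 'tcp_pos': array([ 158.75864985, -526.61238427,  219.51330628]), 'orientation': array([[ 9.57427535e-01,  2.88673717e-01, -1.66664157e-05],
       [ 2.88673716e-01, -9.57427534e-01, -4.32599042e-05],
       [-2.84448826e-05,  3.66070673e-05, -9.99999999e-01]]), 'wrist_force': array([-0.83659365, -0.38615476,  0.38263353]), 'ft_torque': array([0.00287131, 0.08594753, 0.02152928]), 'grasp_force': 0.0, 'opening': 0.9996911816859677}
```

View pics/top0.png

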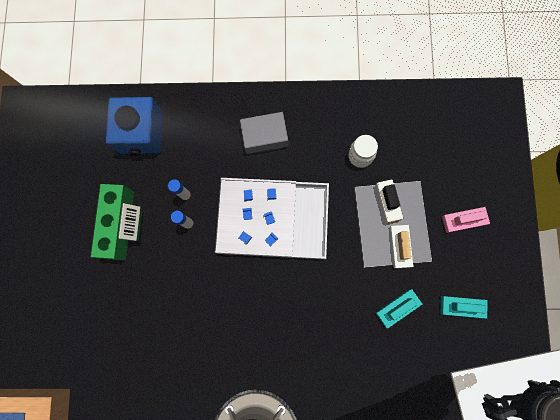

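View pics/side0.png

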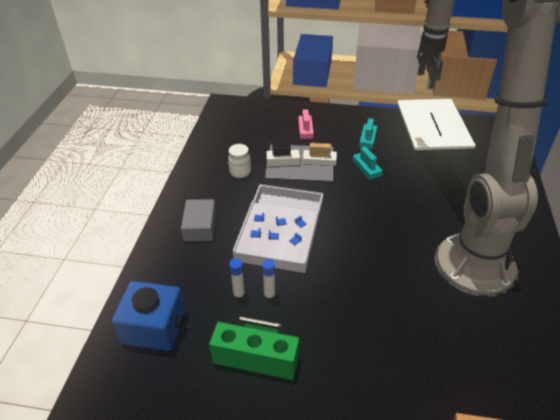

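Top: six shards on the plate (cols 245–272, rows 195–240), two tubes at (177,187) and (180,218), rack at (108,222), scraper with wooden handle at (404,245), scanner at (391,200). The pink and turquoise decoys are off the mat. Next I'll segment for precise poses.

```bash
cat >> h.py <<'E'
def seg(cam,im,lo,hi,z,roi=None,amin=15):
    """HSV blobs -> world minAreaRect on plane z"""
    hsv=cv2.cvtColor(im,cv2.COLOR_RGB2HSV); m=cv2.inRange(hsv,np.array(lo),np.array(hi))
    if roi: 
        k=np.zeros_like(m);k[roi[1]:roi[3],roi[0]:roi[2]]=255; m&=k
    out=[]
    for c in cv2.findContours(m,cv2.RETR_EXTERNAL,cv2.CHAIN_APPROX_NONE)[0]:
        if cv2.contourArea(c)<amin: continue
        w=np.array([px2w(cam,*p[0],z)[:2] for p in c],np.float32)
        (x,y),(a,b),t=cv2.minAreaRect(w)
        if a<b: a,b,t=b,a,t+90
        out.append((round(x),round(y),round(a),round(b),round((t+90)%180-90,1),np.round(c.reshape(-1,2).mean(0)).astype(int).tolist()))
    return out
E
python3 - <<'E'
from h import *
im=camera('top')
print('rack',seg('top',im,(45,80,50),(75,255,255),80,(80,170,150,270),100))
print('shards',seg('top',im,(100,120,80),(125,255,255),45,(215,175,330,260)))
print('tubes',seg('top',im,(100,120,60),(125,255,255),120,(150,170,205,240)))
print('wood',seg('top',im,(8,80,60),(28,255,255),67,(350,170,440,275)))
print('mat',seg('top',im,(0,0,70),(180,40,150),3,(350,175,440,272),100))
print('grip dark',seg('top',im,(0,0,0),(180,255,45),71,(380,180,402,212)))
print('plate',seg('top',im,(0,0,150),(180,50,255),38,(205,170,335,265),300))
for n,roi,s in (('tool',(345,170,440,275),5.5),('deck',(205,170,335,265),6),('rackc',(80,165,210,270),5.6)):
    cv2.imwrite(f'pics/{n}.png',cv2.resize(im[roi[1]:roi[3],roi[0]:roi[2],::-1],None,fx=s,fy=s,interpolation=cv2.INTER_CUBIC))
E
```

```text
rack [(533, 361, 193, 92, -3.7, [111, 222])]
shards [(488, -43, 26, 20, -45.1, [271, 239]), (493, 24, 27, 22, 56.2, [245, 237]), (543, -38, 28, 21, 18.2, [269, 218]), (555, 19, 29, 21, 0.7, [247, 213]), (605, 17, 27, 21, 0.7, [248, 194]), (608, -44, 24, 21, -0.0, [271, 193])]
tubes [(535, 182, 39, 31, 58.0, [178, 217]), (613, 192, 40, 30, 45.5, [175, 186])]
wood [(469, -379, 70, 27, 3.3, [404, 245])]
mat [(529, -329, 238, 77, 19.7, [377, 224]), (538, -414, 218, 85, 4.8, [414, 221])]
grip dark [(591, -351, 61, 32, 12.3, [391, 196])]
plate [(547, -47, 288, 201, 86.5, [272, 218])]
```

View pics/tool.png

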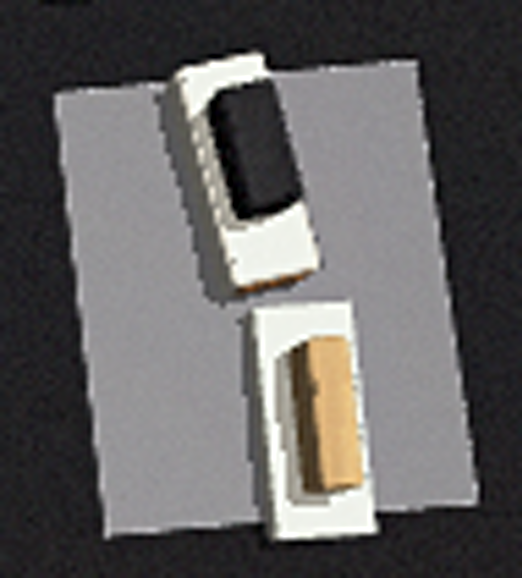

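View pics/deck.png

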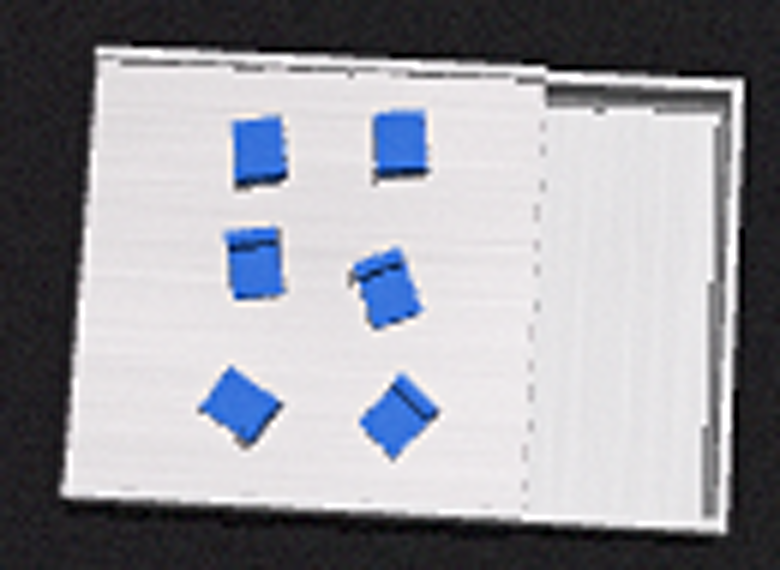

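View pics/rackc.png

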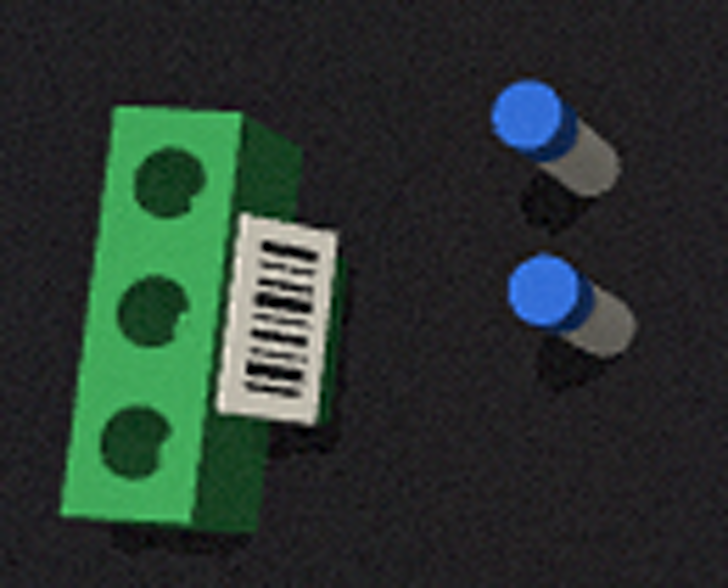

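The crops show the corners clearly: scraper block, scanner (amber window at its world −x end), mat, plate and rack bores. I'll convert those to poses.

Run:
```python
from h import *
def rect(pts,org,s,z,name):
    w=np.array([px2w('top',org[0]+(u+.5)/s-.5,org[1]+(v+.5)/s-.5,z)[:2] for u,v in pts])
    L=[np.linalg.norm(w[i]-w[(i+1)%4]) for i in range(4)]
    e=(w[3]-w[0])+(w[2]-w[1]); 
    print(name,w.mean(0).round(1),'sides',np.round(L),'yaw of v-edge',round(np.degrees(np.arctan2(e[1],e[0])),1)); return w
T=(345,170),5.5
rect([(247,305),(352,300),(376,532),(270,540)],*T,25,'scraper')
rect([(318,338),(348,336),(361,486),(328,492)],*T,67,'handle')
rect([(175,68),(265,53),(320,270),(232,288)],*T,37,'scanner')
rect([(54,94),(416,60),(478,502),(105,537)],*T,3,'mat')
D=(205,170),6
rect([(97,47),(547,66),(524,521),(62,497)],*D,40,'plate')
rect([(97,47),(744,78),(728,534),(62,497)],*D,38,'plate+trough')
R=(80,165),5.6
rect([(113,106),(242,113),(192,523),(60,515)],*R,80,'rack')
for i,(u,v) in enumerate([(135,442),(153,311),(169,182)]): print('bore',i,px2w('top',80+u/5.6,165+v/5.6,80).round(1))
rect([(240,213),(338,232),(318,424),(217,410)],*R,74,'label')
for u,v in [(527,115),(544,289)]: print('tube',px2w('top',80+u/5.6,165+v/5.6,120).round(1))
im=camera('side')
print('tubes side',seg('side',im,(100,120,60),(125,255,255),120,(225,255,280,275)))
print('wood side',seg('side',im,(8,80,60),(28,255,255),67,(300,135,345,170)))
# check world->side px of my tube guesses
for P in [(613,192,120),(535,182,120)]: print(w2px('side',P).round(1))
```

```text
scraper [ 470.5 -382.6] sides [ 50. 110.  50. 112.] yaw of v-edge -177.1
handle [ 469.2 -385.2] sides [14. 69. 15. 70.] yaw of v-edge -178.6
scanner [ 588.7 -355.5] sides [ 44. 108.  43. 110.] yaw of v-edge -168.4
mat [ 532.7 -367.3] sides [179. 218. 179. 219.] yaw of v-edge -175.4
plate [548.5  -3.6] sides [201. 201. 200. 200.] yaw of v-edge 176.8
plate+trough [545.8 -47.1] sides [288. 201. 288. 201.] yaw of v-edge 176.9
rack [534.4 375. ] sides [ 61. 189.  61. 189.] yaw of v-edge 176.6
bore 0 [473.6 377.8  80. ]
bore 1 [533.5 373.5  80. ]
bore 2 [593.5 370.   80. ]
label [531.3 318.8] sides [47. 89. 47. 91.] yaw of v-edge 176.9
tube [614.5 193.9 120. ]
tube [536.1 183.3 120. ]
tubes side [(537, 198, 47, 29, -81.1, [268, 267]), (615, 208, 51, 32, -76.4, [235, 266])]
wood side [(468, -359, 72, 70, 8.7, [320, 149])]
[237.8 260.9]
[270.  261.6]
```

Call:
step_arm(steps=[[[0,0,-0.0316,3.9,1.79,0,8.5],[0,0,-0.0316,3.9,1.79,0,8.5],[0,0,-0.0316,3.9,1.79,0,8.5],[0,0,-0.0316,3.9,1.79,0,7],[0,0,-0.0316,3.9,1.79,0,7],[0,0,-0.0316,3.9,1.79,0,7],[0,0,-0.0316,3.9,1.79,-2,7],[0,0,-0.0316,3.85,1.79,-4,7],[0,0,0,0,0,-3,7],[0,0,0,0,0,0,7]]], squeeze=60)

```text
t: 2.7
tcp_pos: [462.8, -382.2, 130.0]
orientation: [[0.999, 0.043, -0.009], [0.043, -0.999, 0.007], [-0.008, -0.007, -1.0]]
wrist_force: [-0.9, -0.1, -0.5]
opening: 0.82
grasp_force: 0.0
```

Run:
```python
from h import *
o=observe(); print(o['tcp_pos'],o['orientation'].round(4).tolist(),o['wrist_force'],o['joints'].round(2))
im=save('top','a')
cv2.imwrite('pics/tool2.png',cv2.resize(im[170:275,345:440,::-1],None,fx=5.5,fy=5.5,interpolation=cv2.INTER_CUBIC))
```

```text
[ 462.84655819 -382.23580892  129.99853199] [[0.999, 0.0434, -0.0086], [0.0435, -0.999, 0.0071], [-0.0083, -0.0074, -0.9999]] [-0.91103756 -0.11927541 -0.5264649 ] [ 0.73  0.48 -0.1   1.49  0.05  1.18 -0.9 ]
```

View pics/tool2.png

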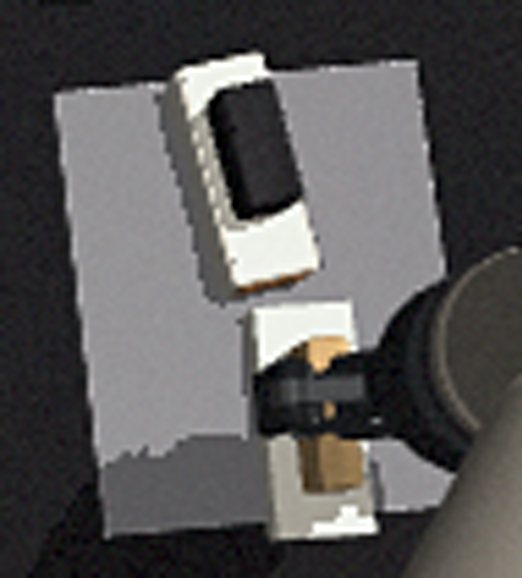

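The gripper is straight over the handle and the scraper hasn't moved. Descending.

Call:
step_arm(steps=[[[0,0,0,0,0,0,7],[0,0,0,0,0,-3,7],[0,0,0,0,0,-2,7],[0,0,0,0,0,0,7],[0,0,0,0,0,0,7]]])

```text
t: 3.25
tcp_pos: [465.0, -387.7, 87.3]
orientation: [[0.999, 0.038, 0.002], [0.038, -0.999, -0.002], [0.002, 0.003, -1.0]]
wrist_force: [-0.4, -0.5, 0.7]
opening: 0.816
grasp_force: 0.0
```

Call:
step_arm(steps=[[[0,0,0,0.5,0.4,-1,7],[0,0,0,0,0,-1.5,7],[0,0,0,0,0,-1.2,7],[0,0,0,0,0,0,7],[0,0,0,0,0,0,7]]])

```text
t: 3.75
tcp_pos: [469.9, -382.1, 48.3]
orientation: [[0.999, 0.04, 0.0], [0.04, -0.999, -0.0], [0.0, 0.0, -1.0]]
wrist_force: [0.5, -0.1, 0.5]
opening: 0.819
grasp_force: 0.0
```

Call:
step_arm(steps=[[[0,0,0,0,0,0,1.5],[0,0,0,0,0,0,1.5],[0,0,0,0,0,0,1.5],[0,0,0,0,0,0,1.5],[0,0,0,0,0,0,1.5],[0,0,0,0,0,0,1.5],[0,0,0,0,0,0,1.5],[0,0,0,0,0,0,1.5]]])

```text
t: 4.55
tcp_pos: [470.2, -382.0, 48.9]
orientation: [[0.999, 0.04, 0.001], [0.04, -0.999, -0.0], [0.001, 0.0, -1.0]]
wrist_force: [-1.4, 1.2, 5.0]
opening: 0.204
grasp_force: 59.7
```

Call:
step_arm(steps=[[[0,0,0,0,0,3,1.5],[0,0,0,0,0,4,1.5],[0,0,-0.012,0.7,2.5,3,1.5],[0,0,-0.012,1,3.7,0,1.5],[0,0,-0.012,1,3.7,0,1.5],[0,0,-0.012,1,3.7,0,1.5],[0,0,-0.012,1,3.7,0,1.5],[0,0,-0.012,1,3.7,0,1.5],[0,0,-0.012,1,3.7,0,1.5],[0,0,-0.012,1,3.7,0,1.5]]])

```text
t: 5.55
tcp_pos: [545.9, -96.6, 146.7]
orientation: [[0.998, -0.057, -0.003], [-0.057, -0.998, 0.0], [-0.003, 0.0, -1.0]]
wrist_force: [1.0, 0.4, -3.0]
opening: 0.202
grasp_force: 59.3
```

Call:
step_arm(steps=[[[0,0,0,1,3.7,0,1.5],[0,0,0,1,3.7,0,1.5],[0,0,0,1,3.7,0,1.5],[0,0,0,1,3.7,0,1.5],[0,0,0,0,0,0,1.5],[0,0,0,0,0,0,1.5],[0,0,0,0,0,0,1.5]]])

```text
t: 6.25
tcp_pos: [586.1, 48.0, 146.9]
orientation: [[0.998, -0.058, -0.002], [-0.058, -0.998, -0.002], [-0.002, 0.002, -1.0]]
wrist_force: [-0.5, -0.7, -2.3]
opening: 0.205
grasp_force: 59.3
```

Call:
step_arm(steps=[[[0,0,0,0.25,2,0,1.5],[0,0,0,0,0,-2,1.5],[0,0,0,0,0,-2.5,1.5],[0,0,0,0,0,-1.2,1.5],[0,0,0,0,0,-0.4,1.5],[0,0,0,0,0,0,1.5],[0,0,0,0,0,0,1.5],[0,0,0,0,0,0,1.5]]])

```text
t: 7.05
tcp_pos: [590.4, 70.1, 88.6]
orientation: [[0.998, -0.056, 0.003], [-0.056, -0.998, 0.0], [0.003, -0.0, -1.0]]
wrist_force: [0.6, 0.1, -3.0]
opening: 0.206
grasp_force: 59.4
```

Run:
```python
from h import *
im=save('side','b')
cv2.imwrite('pics/deckb.png',cv2.resize(im[150:300,205:345,::-1],None,fx=4,fy=4,interpolation=cv2.INTER_CUBIC))
```

```text
(no output)
```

View pics/deckb.png

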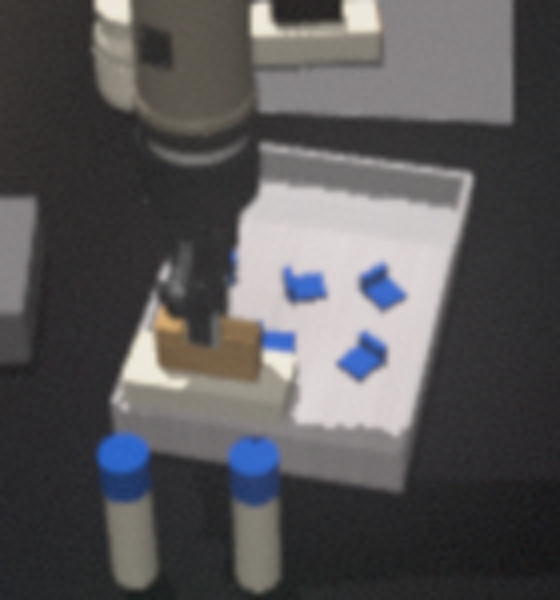

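The scraper hovers just over the plate behind the first column of shards, inside the lip. Lowering it to contact.

Call:
step_arm(steps=[[[0,0,0,-0.1,0,-0.3,1.5],[0,0,0,0,0,-0.2,1.5],[0,0,0,0,0,0,1.5],[0,0,0,0,0,0,1.5]]])

```text
t: 7.5
tcp_pos: [588.7, 70.6, 83.9]
orientation: [[0.998, -0.055, 0.002], [-0.055, -0.998, 0.0], [0.002, -0.0, -1.0]]
wrist_force: [-1.6, 1.2, 5.9]
opening: 0.208
grasp_force: 60.4
```

Call:
step_arm(steps=[[[0,0,0,-0.05,-0.85,0,1.5],[0,0,0,-0.05,-0.85,0,1.5],[0,0,0,-0.05,-0.85,0,1.5],[0,0,0,-0.05,-0.85,0,1.5],[0,0,0,-0.05,-0.85,0,1.5],[0,0,0,-0.05,-0.85,0,1.5],[0,0,0,-0.05,-0.85,0,1.5],[0,0,0,-0.05,-0.85,0,1.5],[0,0,0,-0.05,-0.85,0,1.5],[0,0,0,-0.05,-0.85,0,1.5]]])

```text
t: 8.5
tcp_pos: [585.4, -12.5, 84.2]
orientation: [[0.998, -0.055, 0.005], [-0.055, -0.999, 0.004], [0.005, -0.004, -1.0]]
wrist_force: [0.1, 4.7, 7.0]
opening: 0.211
grasp_force: 60.4
```

Call:
step_arm(steps=[[[0,0,0,-0.05,-0.85,0,1.5],[0,0,0,-0.05,-0.85,0,1.5],[0,0,0,-0.05,-0.85,0,1.5],[0,0,0,-0.05,-0.85,0,1.5],[0,0,0,-0.05,-0.85,0,1.5],[0,0,0,-0.05,-0.85,0,1.5],[0,0,0,-0.05,-0.85,0,1.5],[0,0,0,-0.05,-0.85,0,1.5],[0,0,0,-0.05,-0.85,0,1.5],[0,0,0,0,0,0,1.5]]])

```text
t: 9.5
tcp_pos: [580.5, -92.1, 83.9]
orientation: [[0.998, -0.057, 0.004], [-0.057, -0.998, 0.0], [0.004, -0.001, -1.0]]
wrist_force: [0.6, 2.7, 5.7]
opening: 0.212
grasp_force: 60.4
```

Call:
step_arm(steps=[[[0,0,0,0,0,2.5,1.5],[0,0,0,0,0,2.5,1.5],[0,0,0,-1.1,2.7,0,1.5],[0,0,0,-1.1,2.7,0,1.5],[0,0,0,-1.1,2.7,0,1.5],[0,0,0,-1.1,2.7,0,1.5],[0,0,0,-1,2.7,0,1.5],[0,0,0,-1,2.7,0,1.5],[0,0,0,0,0,0,1.5],[0,0,0,0,0,0,1.5]]])

```text
t: 10.5
tcp_pos: [514.1, 69.7, 131.4]
orientation: [[0.998, -0.055, -0.001], [-0.055, -0.998, -0.002], [-0.001, 0.002, -1.0]]
wrist_force: [0.1, -0.6, -2.9]
opening: 0.206
grasp_force: 59.4
```

Run:
```python
from h import *
im=save('side','c')
cv2.imwrite('pics/deckc.png',cv2.resize(im[150:300,205:345,::-1],None,fx=4,fy=4,interpolation=cv2.INTER_CUBIC))
```

```text
(no output)
```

View pics/deckc.png

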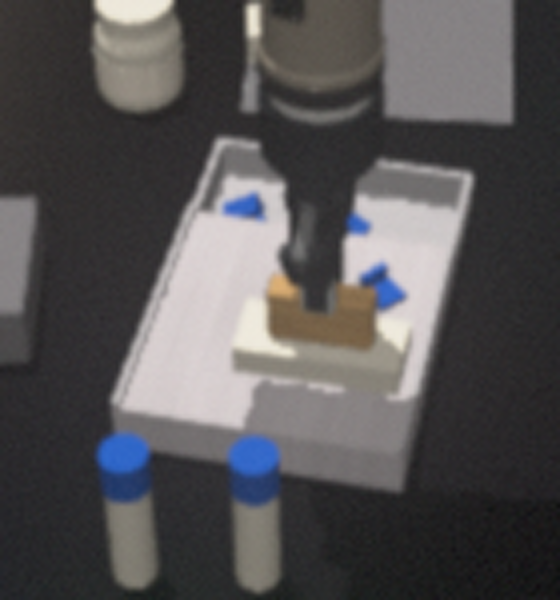

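The first half is clear; shards are at the trough (245,205 in the crop). Two remain on the right side. Lowering for stroke 2.

Call:
step_arm(steps=[[[0,0,0,0.3,0.1,-1.5,1.5],[0,0,0,0,0,-1.5,1.5],[0,0,0,0,0,-1,1.5],[0,0,0,0,0,-0.5,1.5],[0,0,0,0,0,0,1.5],[0,0,0,0,0,0,1.5]]])

```text
t: 11.15
tcp_pos: [518.3, 71.2, 87.6]
orientation: [[0.998, -0.056, 0.001], [-0.056, -0.998, -0.0], [0.001, 0.0, -1.0]]
wrist_force: [0.4, 1.6, -3.2]
opening: 0.208
grasp_force: 59.3
```

Call:
step_arm(steps=[[[0,0,0,-0.2,0,-0.3,1.5],[0,0,0,0,0,-0.1,1.5],[0,0,0,0,0,0,1.5],[0,0,0,0,0,0,1.5]]])

```text
t: 11.55
tcp_pos: [515.9, 71.8, 83.9]
orientation: [[0.998, -0.056, 0.0], [-0.056, -0.998, 0.0], [0.0, -0.0, -1.0]]
wrist_force: [-2.0, -0.3, 2.1]
opening: 0.204
grasp_force: 60.0
```

Call:
step_arm(steps=[[[0,0,0,-0.05,-0.85,0,1.5],[0,0,0,-0.05,-0.85,0,1.5],[0,0,0,-0.05,-0.85,0,1.5],[0,0,0,-0.05,-0.85,0,1.5],[0,0,0,-0.05,-0.85,0,1.5],[0,0,0,-0.05,-0.85,0,1.5],[0,0,0,-0.05,-0.85,0,1.5],[0,0,0,-0.05,-0.85,0,1.5],[0,0,0,-0.05,-0.85,0,1.5],[0,0,0,-0.05,-0.85,0,1.5]]])

```text
t: 12.55
tcp_pos: [511.5, -13.1, 84.0]
orientation: [[0.998, -0.056, 0.002], [-0.056, -0.998, 0.001], [0.002, -0.002, -1.0]]
wrist_force: [0.5, 4.0, 5.4]
opening: 0.205
grasp_force: 60.4
```

Call:
step_arm(steps=[[[0,0,0,-0.05,-0.85,0,1.5],[0,0,0,-0.05,-0.85,0,1.5],[0,0,0,-0.05,-0.85,0,1.5],[0,0,0,-0.05,-0.85,0,1.5],[0,0,0,-0.05,-0.85,0,1.5],[0,0,0,-0.05,-0.85,0,1.5],[0,0,0,-0.05,-0.85,0,1.5],[0,0,0,-0.05,-0.85,0,1.5],[0,0,0,-0.05,-0.85,0,1.5],[0,0,0,0,0,0,1.5]]])

```text
t: 13.55
tcp_pos: [506.5, -91.9, 83.9]
orientation: [[0.998, -0.058, 0.001], [-0.058, -0.998, -0.001], [0.001, 0.001, -1.0]]
wrist_force: [-0.1, 1.3, 5.5]
opening: 0.209
grasp_force: 60.3
```

Call:
step_arm(steps=[[[0,0,0,0,0.5,2,1.5],[0,0,0,0,0,4,1.5],[0,0,0,0,-2,1,1.5],[0,0,0.02,0,-4,0,1.5],[0,0,0.02,0,-4,0,1.5],[0,0,0.02,0,-4,0,1.5],[0,0,0.02,0,-4,0,1.5],[0,0,0.02,0,-4,0,1.5],[0,0,0.02,0,-4,0,1.5],[0,0,0.02,0,-4,0,1.5]]])

```text
t: 14.55
tcp_pos: [502.4, -388.1, 150.8]
orientation: [[0.997, 0.083, -0.006], [0.083, -0.997, 0.0], [-0.006, -0.001, -1.0]]
wrist_force: [0.2, -0.6, -3.7]
opening: 0.207
grasp_force: 59.4
```

Run:
```python
from h import *
im=save('side','d')
cv2.imwrite('pics/deckd.png',cv2.resize(im[110:300,205:395,::-1],None,fx=3,fy=3,interpolation=cv2.INTER_CUBIC))
```

```text
(no output)
```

View pics/deckd.png

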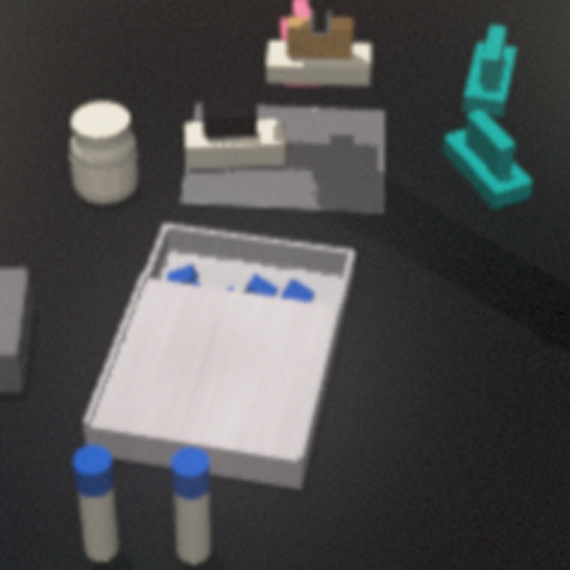

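The plate is clear and the shards lie in the trough. On to the scraper's place on the mat.

Call:
step_arm(steps=[[[0,0,0,0.3,-2,0,1.5],[0,0,0,0,-1.5,0,1.5],[0,0,0,0,0,-3,1.5],[0,0,0,0,0,-3,1.5],[0,0,0,0,0,-2,1.5],[0,0,0,0,0,0,1.5],[0,0,0,0,0,0,1.5],[0,0,0,0,0,0,1.5]]])

```text
t: 15.4
tcp_pos: [509.4, -421.3, 74.5]
orientation: [[0.997, 0.083, 0.001], [0.083, -0.997, -0.002], [0.001, 0.002, -1.0]]
wrist_force: [0.5, 0.2, -2.9]
opening: 0.211
grasp_force: 59.6
```

Run:
```python
from h import *
im=camera('top'); print('shards',seg('top',im,(100,120,60),(125,255,255),15,(215,175,340,265),8))
```

```text
shards [(492, -124, 49, 31, 75.6, [302, 239]), (527, -138, 31, 21, -14.5, [307, 225]), (544, -115, 27, 21, -0.4, [298, 218]), (601, -118, 27, 22, -0.4, [298, 199]), (607, -143, 31, 21, 10.2, [308, 195])]
```

All six shards are in the trough. Set down the scraper.

Call:
step_arm(steps=[[[0,0,0,-0.1,-0.5,-1.2,1.5],[0,0,0,0,0,-0.8,1.5],[0,0,0,0,0,-0.4,1.5],[0,0,0,0,0,0,1.5],[0,0,0,0,0,0,1.5]]])

```text
t: 15.95
tcp_pos: [508.1, -425.2, 49.1]
orientation: [[0.996, 0.084, -0.0], [0.084, -0.996, -0.0], [-0.0, 0.0, -1.0]]
wrist_force: [-1.0, -0.3, -1.3]
opening: 0.207
grasp_force: 59.7
```

Call:
step_arm(steps=[[[0,0,0,0,0,-0.1,4.5],[0,0,0,0,0,0,4.5],[0,0,0,0,0,0,4.5],[0,0,0,0,0,0,4.5],[0,0,0,0,0,3,4.5],[0,0,0,0,0,5,4.5],[0,0,-0.03,0,2,5,4.5],[0,0,-0.03,1,4,2,6.5],[0,0,-0.03,1,4.5,0,6.5],[0,0,-0.03,1,4.5,0,6.5]]])

```text
t: 16.95
tcp_pos: [539.3, -275.4, 196.5]
orientation: [[0.999, -0.038, 0.004], [-0.038, -0.999, -0.001], [0.004, 0.001, -1.0]]
wrist_force: [0.6, 1.4, 0.3]
opening: 0.758
grasp_force: 0.0
```

Call:
step_arm(steps=[[[0,0,-0.03,0.8,4.5,0,6.5],[0,0,0,0.8,4.5,0,6.5],[0,0,0,0.8,4.5,0,6.5],[0,0,0,0.8,4.5,0,6.5],[0,0,0,0.8,4.5,0,6.5],[0,0,0,0.8,4.5,0,6.5],[0,0,0,0.8,4.5,0,6.5],[0,0,0,0.8,4.5,0,6.5],[0,0,0,0.8,4.5,0,6.5],[0,0,0,0,0,0,6.5]]])

```text
t: 17.95
tcp_pos: [608.9, 140.5, 194.7]
orientation: [[0.999, -0.052, -0.0], [-0.052, -0.999, 0.009], [-0.001, -0.009, -1.0]]
wrist_force: [-1.1, 0.3, -0.2]
opening: 0.764
grasp_force: 0.0
```

Run:
```python
from h import *
o=observe(); print(o['t'],o['tcp_pos'],o['joints'].round(2))
im=save('top','e')
T=im[170:275,345:440]
cv2.imwrite('pics/toole.png',cv2.resize(T[:,:,::-1],None,fx=5.5,fy=5.5,interpolation=cv2.INTER_CUBIC))
```

```text
17.95 [608.92502622 140.4842219  194.7463618 ] [-0.08  0.49 -0.26  1.32  0.12  1.34 -1.96]
```

View pics/toole.png

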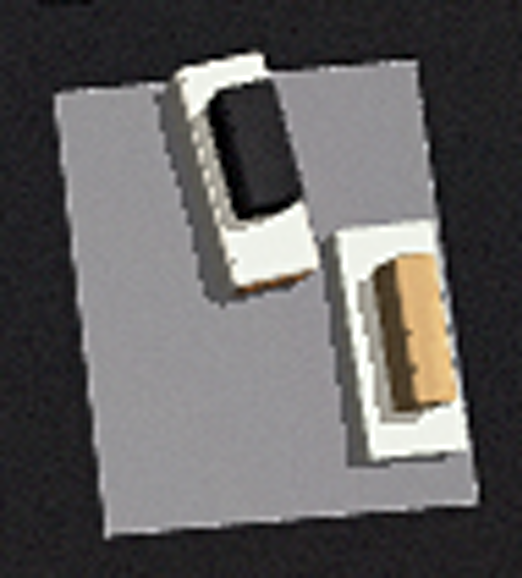

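The scraper lies fully on the mat at its right side (crop 332–466, 222–460), the scanner undisturbed. Refining the tube caps and bores for the fit.

Run:
```python
from h import *
im=cv2.imread('pics/top0.png')[:,:,::-1]
S=8
def up(r): return cv2.resize(im[r[1]:r[3],r[0]:r[2]],None,fx=S,fy=S,interpolation=cv2.INTER_CUBIC)
def back(r,u,v): return r[0]+(u+.5)/S-.5, r[1]+(v+.5)/S-.5
for r in [(160,175,205,205),(160,205,205,235)]:
    h=cv2.cvtColor(up(r),cv2.COLOR_RGB2HSV)
    m=cv2.inRange(h,(100,120,170),(125,255,255))
    c=max(cv2.findContours(m,cv2.RETR_EXTERNAL,cv2.CHAIN_APPROX_NONE)[0],key=cv2.contourArea)
    w=np.array([px2w('top',*back(r,*p[0]),120)[:2] for p in c],np.float32)
    print('cap',cv2.fitEllipse(w),cv2.minEnclosingCircle(w))
r=(88,180,128,265)
h=cv2.cvtColor(up(r),cv2.COLOR_RGB2HSV); m=cv2.inRange(h,(45,60,125),(80,255,255))
cs,hi=cv2.findContours(m,cv2.RETR_CCOMP,cv2.CHAIN_APPROX_NONE)
for c,q in zip(cs,hi[0]):
    if q[3]>=0 and cv2.contourArea(c)>3000:
        w=np.array([px2w('top',*back(r,*p[0]),80)[:2] for p in c],np.float32)
        print('bore',cv2.fitEllipse(cv2.convexHull(w)),cv2.minEnclosingCircle(w))
```

```text
cap ((615.7804565429688, 195.08221435546875), (29.322975158691406, 29.49684715270996), 164.66136169433594) ((615.8804931640625, 195.13600158691406), 15.2697114944458)
cap ((536.8015747070312, 184.76463317871094), (29.506526947021484, 29.667043685913086), 11.608391761779785) ((537.0050048828125, 184.83108520507812), 15.387548446655273)
bore ((474.64593505859375, 378.8452453613281), (33.8509635925293, 35.046722412109375), 64.62327575683594) ((474.6407775878906, 378.7084045410156), 17.613847732543945)
bore ((534.5255737304688, 374.8523254394531), (34.26206970214844, 34.57682800292969), 57.502994537353516) ((534.5589599609375, 374.841552734375), 17.460960388183594)
bore ((594.3599243164062, 371.1620788574219), (34.40673828125, 34.761024475097656), 41.760433197021484) ((594.4444580078125, 371.32208251953125), 17.66660499572754)
```

Call:
step_arm(steps=[[[0,0,0,0.4,2.5,0,6.5],[0,0,0,0,2.5,0,6.5],[0,0,0,0,0,0,6.5],[0,0,0,0,0,0,6.5],[0,0,0,0,0,0,6.5]]])

```text
t: 18.5
tcp_pos: [614.8, 175.9, 194.7]
orientation: [[0.998, -0.069, 0.0], [-0.069, -0.998, -0.002], [0.001, 0.002, -1.0]]
wrist_force: [0.2, 0.5, 0.1]
opening: 0.755
grasp_force: 0.0
```

Call:
step_arm(steps=[[[0,0,0,0.1,1.9,0,6.5],[0,0,0,0,0,0,6.5],[0,0,0,0,0,-2,6.5],[0,0,0,0,0,-2,6.5],[0,0,0,0,0,0,6.5],[0,0,0,0,0,0,6.5]]])

```text
t: 19.1
tcp_pos: [615.1, 197.7, 154.6]
orientation: [[0.998, -0.066, -0.001], [-0.066, -0.998, -0.0], [-0.001, 0.0, -1.0]]
wrist_force: [0.9, 0.7, 0.3]
opening: 0.764
grasp_force: 0.0
```

Call:
step_arm(steps=[[[0,0,0,0.1,-0.3,-1.2,6.5],[0,0,0,0,0,-1.4,6.5],[0,0,0,0,0,-1.4,6.5],[0,0,0,0,0,-0.6,6.5],[0,0,0,0,0,0,6.5],[0,0,0,0,0,0,6.5]]])

```text
t: 19.7
tcp_pos: [616.3, 194.8, 108.6]
orientation: [[0.998, -0.066, -0.0], [-0.066, -0.998, 0.0], [-0.0, -0.0, -1.0]]
wrist_force: [0.7, -0.2, -0.6]
opening: 0.763
grasp_force: 0.0
```

Call:
step_arm(steps=[[[0,0,0,0,0,0,2.5],[0,0,0,0,0,0,2.5],[0,0,0,0,0,0,2.5],[0,0,0,0,0,0,2.5],[0,0,0,0,0,0,2.5],[0,0,0,0,0,0,2.5],[0,0,0,0,0,0,2.5]]], squeeze=30)

```text
t: 20.4
tcp_pos: [616.3, 194.6, 108.6]
orientation: [[0.998, -0.066, -0.0], [-0.066, -0.998, -0.0], [-0.0, 0.0, -1.0]]
wrist_force: [0.1, 0.3, 0.2]
opening: 0.292
grasp_force: 0.0
```

The opening reached 25 mm with no force, so the cap isn't held. Looking.

Run:
```python
from h import *
print(observe()['grasp_force'],observe()['opening'])
im=save('side','f')
cv2.imwrite('pics/f2.png',cv2.resize(im[200:390,180:370,::-1],None,fx=3,fy=3,interpolation=cv2.INTER_CUBIC))
```

```text
0.0 0.2922968792748142
```

View pics/f2.png

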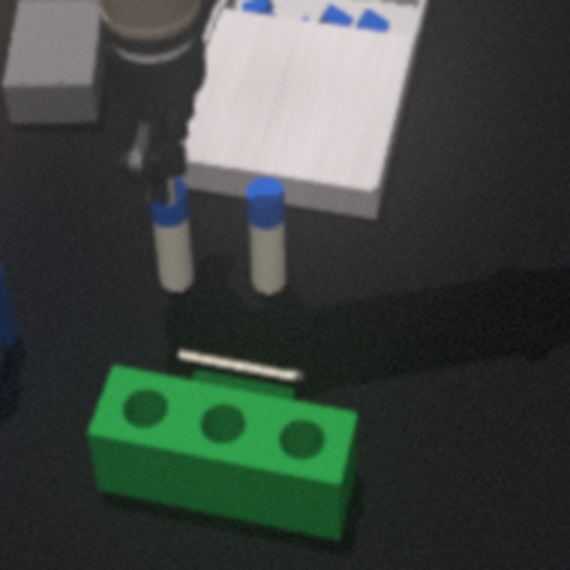

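The fingers do straddle the cap and the tube still stands; close further.

Call:
step_arm(steps=[[[0,0,0,0,0,0,2.0],[0,0,0,0,0,0,1.5],[0,0,0,0,0,0,1],[0,0,0,0,0,0,1]]])

```text
t: 20.85
tcp_pos: [616.7, 194.3, 109.1]
orientation: [[0.998, -0.066, 0.001], [-0.066, -0.998, -0.0], [0.001, 0.0, -1.0]]
wrist_force: [-0.2, 0.2, 3.0]
opening: 0.116
grasp_force: 1.3
```

Run:
```python
from h import *
o=observe();print(o['grasp_force'],o['opening'],o['tcp_pos'])
for P in [(615.8,195.1,120),(536.8,184.8,120),(615.8,195.1,0),(536.8,184.8,0),o['tcp_pos']]: print('proj',P,w2px('side',P).round(1),w2px('top',P).round(1))
im=save('side','g'); t=save('top','g_top')
a=cv2.resize(im[235:305,215:300,::-1],None,fx=5,fy=5,interpolation=cv2.INTER_CUBIC)
b=cv2.resize(t[160:230,150:225,::-1],None,fx=5,fy=5,interpolation=cv2.INTER_CUBIC)
cv2.imwrite('pics/g2.png',np.hstack([a[:350],b[:350]]))
```

```text
1.32013700902462 0.11573253417630626 [616.70748056 194.34722731 109.12648561]
proj (615.8, 195.1, 120) [236.4 261.7] [173.7 185. ]
proj (536.8, 184.8, 120) [269.  262.4] [176.5 216.3]
proj (615.8, 195.1, 0) [239.6 291.8] [185.2 194.8]
proj (536.8, 184.8, 0) [270.2 292.4] [187.9 223.2]
proj [616.70748056 194.34722731 109.12648561] [236.4 264.3] [175.1 185.6]
```

View pics/g2.png

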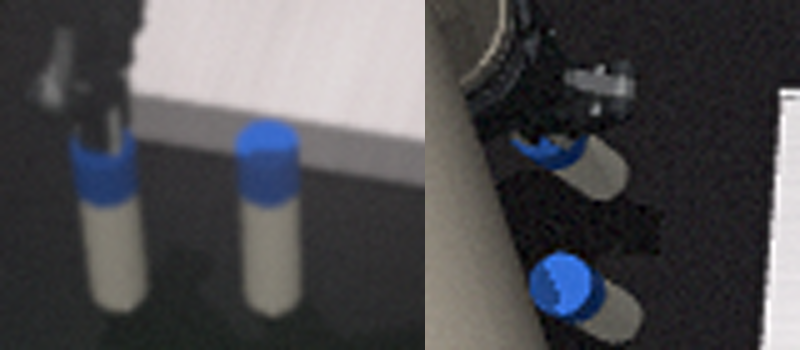

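Run:
```python
from h import *
print(finger_overhang() if callable(finger_overhang) else finger_overhang)
for z in (90,100,110,120): print(z,w2px('side',(616.5,194.5,z)).round(1))
```

```text
17.0
90 [237.  269.4]
100 [236.7 266.8]
110 [236.4 264.2]
120 [236.2 261.5]
```

The fingertips actually sit on the cap's top: the real tips are roughly 25 mm higher than I reckoned. Back off, open, and go lower.

Call:
step_arm(steps=[[[0,0,0,0,0,2,1],[0,0,0,0,0,1,6.5],[0,0,0,0,0,0,6.5],[0,0,0,0,0,0,6.5],[0,0,0,0,0,0,6.5],[0,0,0,0,0,0,6.5]]])

```text
t: 21.55
tcp_pos: [615.7, 194.4, 137.6]
orientation: [[0.998, -0.066, -0.002], [-0.066, -0.998, -0.001], [-0.002, 0.001, -1.0]]
wrist_force: [0.7, 0.7, -0.1]
opening: 0.763
grasp_force: 0.0
```

Run:
```python
from h import *
o=observe();print(o['opening'],o['tcp_pos'],o['wrist_force'])
im=save('side','h'); t=camera('top')
m=seg('side',im,(100,120,60),(125,255,255),120,(225,255,280,280));print(m)
a=cv2.resize(im[235:305,215:300,::-1],None,fx=6,fy=6,interpolation=cv2.INTER_CUBIC)
cv2.imwrite('pics/h2.png',a)
```

```text
0.7625737809013756 [615.67936355 194.36395479 137.57338601] [ 0.71903274  0.65102647 -0.07042694]
[(537, 199, 50, 29, -80.0, [268, 267]), (613, 210, 47, 29, -76.5, [236, 267])]
```

View pics/h2.png

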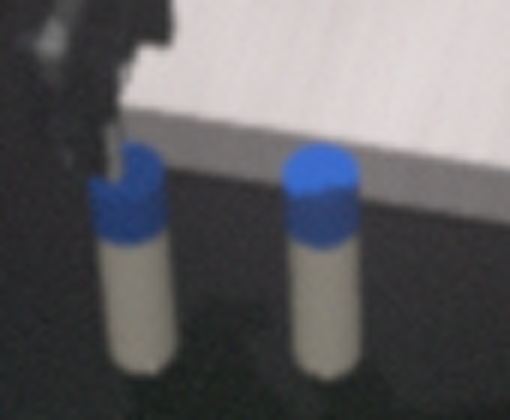

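Run:
```python
from h import *
for y in (194,227,235,241):
  for z in (120,135,150,165): print(y,z,w2px('side',(615.7,y,z)).round(1))
```

```text
194 120 [236.5 261.4]
194 135 [236.1 257.4]
194 150 [235.7 253.3]
194 165 [235.2 249.1]
227 120 [233.4 271.9]
227 135 [233.  267.8]
227 150 [232.5 263.7]
227 165 [232.  259.6]
235 120 [232.6 274.5]
235 135 [232.2 270.4]
235 150 [231.7 266.3]
235 165 [231.2 262.2]
241 120 [232.1 276.4]
241 135 [231.6 272.4]
241 150 [231.1 268.3]
241 165 [230.6 264.1]
```

The open tips are indeed at about z 148 with TCP 138, so tip ≈ TCP + 11. I'll use that, target TCP z ≈ 78.

Call:
step_arm(steps=[[[0,0,0,0,0,-1.4,6.5],[0,0,0,0,0,-1.4,6.5],[0,0,0,0,0,-1.4,6.5],[0,0,0,0,0,-1.2,6.5],[0,0,0,0,0,-0.6,6.5],[0,0,0,0,0,0,6.5],[0,0,0,0,0,0,6.5]]])

```text
t: 22.35
tcp_pos: [616.6, 194.8, 78.8]
orientation: [[0.998, -0.066, 0.0], [-0.066, -0.998, 0.0], [0.0, -0.0, -1.0]]
wrist_force: [-0.7, -0.3, 0.1]
opening: 0.764
grasp_force: 0.0
```

Call:
step_arm(steps=[[[0,0,0,0,0,0,5],[0,0,0,0,0,0,4],[0,0,0,0,0,0,3],[0,0,0,0,0,0,2.5],[0,0,0,0,0,0,2.5],[0,0,0,0,0,0,2.5],[0,0,0,0,0,0,2.5]]], squeeze=30)

```text
t: 23.05
tcp_pos: [616.8, 195.2, 79.4]
orientation: [[0.998, -0.066, 0.001], [-0.066, -0.998, 0.001], [0.001, -0.001, -1.0]]
wrist_force: [-0.3, -0.0, 4.3]
opening: 0.356
grasp_force: 29.8
```

Cap gripped (opening 30 mm, 30 N). Lift and carry to bore 2.

Call:
step_arm(steps=[[[0,0,0,0,0,1.5,2.5],[0,0,0,0,0,2.5,2.5],[0,0,0,0,0,2.5,2.5],[0,0,0,0,0,2.5,2.5],[0,0,0,0,0,1.5,2.5],[0,0,0,0,0.5,0.5,2.5],[0,0,0,-0.3,2,0,2.5],[0,0,0,-0.3,2,0,2.5],[0,0,0,-0.3,2,0,2.5],[0,0,0,-0.3,2,0,2.5]]])

```text
t: 24.05
tcp_pos: [603.3, 280.1, 187.5]
orientation: [[0.998, -0.066, -0.002], [-0.066, -0.998, -0.001], [-0.002, 0.002, -1.0]]
wrist_force: [0.8, -0.7, -0.3]
opening: 0.352
grasp_force: 29.7
```

Call:
step_arm(steps=[[[0,0,0,-0.3,2,0,2.5],[0,0,0,-0.3,2,0,2.5],[0,0,0,-0.2,2,0,2.5],[0,0,0,-0.1,2,0,2.5],[0,0,0,0,1,0,2.5],[0,0,0,0,0,0,2.5],[0,0,0,0,0,0,2.5],[0,0,0,0,0,0,2.5]]])

```text
t: 24.85
tcp_pos: [596.1, 367.6, 188.5]
orientation: [[0.998, -0.068, 0.0], [-0.068, -0.998, -0.002], [0.0, 0.002, -1.0]]
wrist_force: [0.8, -0.2, 0.4]
opening: 0.354
grasp_force: 29.7
```

Call:
step_arm(steps=[[[0,0,0,-0.1,0.4,0,2.5],[0,0,0,0,0,0,2.5],[0,0,0,0,0,0,2.5],[0,0,0,0,0,0,2.5]]])

```text
t: 25.25
tcp_pos: [594.4, 373.4, 188.8]
orientation: [[0.998, -0.066, 0.0], [-0.066, -0.998, -0.0], [0.0, 0.0, -1.0]]
wrist_force: [-0.1, -0.5, -0.4]
opening: 0.351
grasp_force: 29.7
```

Run:
```python
from h import *
o=observe();print(o['tcp_pos'])
im=camera('side')
a=cv2.resize(im[225:385,195:320,::-1],None,fx=3.6,fy=3.6,interpolation=cv2.INTER_CUBIC)
cv2.imwrite('pics/i2.png',a)
# predicted tube bottom centre and bore mouth (side px, and crop px)
for P in [(594.4,371.2,109),(594.4,371.2,80)]:
    q=w2px('side',P);print(q.round(1),((q-[195,225])*3.6).round(0))
```

```text
[594.36571426 373.38327753 188.76785746]
[228.2 326.9] [119. 367.]
[229.2 334.2] [123. 393.]
```

View pics/i2.png

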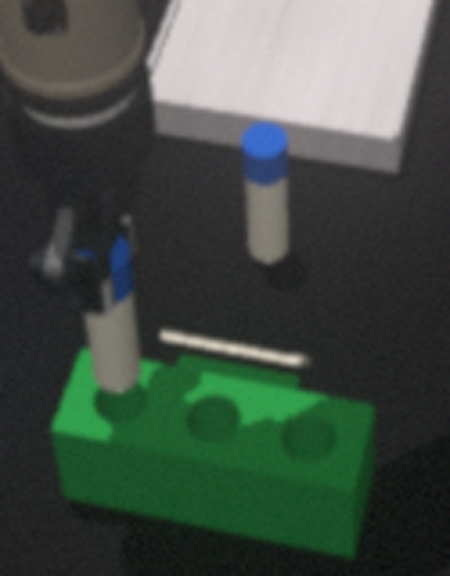

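Held upright and above bore 2 (tube bottom at crop (117,380), bore (121,398)). Fine correction, then lower.

Call:
step_arm(steps=[[[0,0,0,0.1,-0.2,0,2.5],[0,0,0,0,0,-1,2.5],[0,0,0,0,0,-0.8,2.5],[0,0,0,0,0,0,2.5],[0,0,0,0,0,0,2.5],[0,0,0,0,0,0,2.5]]])

```text
t: 25.9
tcp_pos: [595.3, 371.8, 170.8]
orientation: [[0.998, -0.066, 0.0], [-0.066, -0.998, 0.0], [0.0, -0.0, -1.0]]
wrist_force: [0.0, -0.1, -0.9]
opening: 0.354
grasp_force: 29.7
```

Within 1 mm. Lower into the bore.

Call:
step_arm(steps=[[[0,0,0,0,-0.05,-1,2.5],[0,0,0,0,0,-1,2.5],[0,0,0,0,0,-0.5,2.5],[0,0,0,0,0,-0.5,2.5],[0,0,0,0,0,-0.5,2.5],[0,0,0,0,0,0,2.5]]])

```text
t: 26.5
tcp_pos: [594.8, 370.7, 134.5]
orientation: [[0.998, -0.066, -0.002], [-0.066, -0.998, -0.001], [-0.002, 0.001, -1.0]]
wrist_force: [0.2, 0.4, -1.0]
opening: 0.352
grasp_force: 29.7
```

Call:
step_arm(steps=[[[0,0,0,0,0,-1,2.5],[0,0,0,0,0,-1,2.5],[0,0,0,0,0,-1,2.5],[0,0,0,0,0,-0.6,2.5],[0,0,0,0,0,-0.3,2.5],[0,0,0,0,0,0,2.5],[0,0,0,0,0,0,2.5]]])

```text
t: 27.2
tcp_pos: [595.3, 371.2, 96.8]
orientation: [[0.998, -0.066, -0.0], [-0.066, -0.998, -0.0], [-0.0, 0.0, -1.0]]
wrist_force: [0.7, 0.2, -0.6]
opening: 0.352
grasp_force: 29.7
```

Call:
step_arm(steps=[[[0,0,0,0,0,-0.15,2.5],[0,0,0,0,0,0,4],[0,0,0,0,0,0,5.5],[0,0,0,0,0,0,6],[0,0,0,0,0,0,6],[0,0,0,0,0,2.5,6],[0,0,0,0,0,4,6],[0,0,0,0,0,1,6],[0,0,0,-0.9,-3,0,6.5],[0,0,0,-0.9,-3,0,6.5]]])

```text
t: 28.2
tcp_pos: [576.9, 311.9, 170.5]
orientation: [[0.998, -0.064, 0.001], [-0.064, -0.998, 0.001], [0.001, -0.001, -1.0]]
wrist_force: [0.9, -0.9, -0.6]
opening: 0.762
grasp_force: 0.0
```

Call:
step_arm(steps=[[[0,0,0,-1,-3,0,6.5],[0,0,0,-1,-3,0,6.5],[0,0,0,-1,-3,0,6.5],[0,0,0,-1,-3,0,6.5],[0,0,0,0,-0.6,0,6.5],[0,0,0,0,0,0,6.5],[0,0,0,0,0,0,6.5],[0,0,0,0,0,0,6.5]]])

```text
t: 29.0
tcp_pos: [537.3, 187.3, 170.1]
orientation: [[0.998, -0.063, 0.0], [-0.063, -0.998, 0.001], [-0.0, -0.002, -1.0]]
wrist_force: [0.1, 0.1, -0.0]
opening: 0.761
grasp_force: 0.0
```

Run:
```python
from h import *
im=camera('side')
print(seg('side',im,(100,120,60),(125,255,255),135,(205,255,320,340)))
print(w2px('side',(594.4,371.2,120)),w2px('side',(536.8,184.8,105)))
```

```text
[(595, 382, 49, 30, -76.7, [226, 324]), (534, 211, 50, 28, -73.7, [268, 267])]
[227.75870032 324.04471511] [269.17527263 266.33488296]
```

Tube in bore 2 stands, and tube B is where it was. Descend on it.

Call:
step_arm(steps=[[[0,0,0,0,-0.2,-2,6.5],[0,0,0,0,0,-2,6.5],[0,0,0,0,0,0,6.5],[0,0,0,0,0,0,6.5]]])

```text
t: 29.45
tcp_pos: [537.1, 184.0, 130.0]
orientation: [[0.998, -0.065, -0.001], [-0.065, -0.998, 0.0], [-0.001, -0.0, -1.0]]
wrist_force: [-1.0, -0.3, -0.4]
opening: 0.76
grasp_force: 0.0
```

Call:
step_arm(steps=[[[0,0,0,0,0,-1.4,6.5],[0,0,0,0,0,-1.4,6.5],[0,0,0,0,0,-1.2,6.5],[0,0,0,0,0,-0.8,6.5],[0,0,0,0,0,-0.3,6.5],[0,0,0,0,0,0,6.5],[0,0,0,0,0,0,6.5]]])

```text
t: 30.15
tcp_pos: [537.8, 183.4, 79.7]
orientation: [[0.998, -0.066, 0.001], [-0.066, -0.998, 0.0], [0.001, -0.0, -1.0]]
wrist_force: [-0.0, 0.1, 0.6]
opening: 0.759
grasp_force: 0.0
```

Call:
step_arm(steps=[[[0,0,0,0,0,0,5],[0,0,0,0,0,0,4],[0,0,0,0,0,0,3],[0,0,0,0,0,0,2.5],[0,0,0,0,0,0,2.5],[0,0,0,0,0,0,2.5],[0,0,0,0,0,0,2.5]]])

```text
t: 30.85
tcp_pos: [537.7, 183.6, 79.6]
orientation: [[0.998, -0.066, 0.001], [-0.066, -0.998, 0.001], [0.001, -0.001, -1.0]]
wrist_force: [-0.3, 0.4, 2.4]
opening: 0.351
grasp_force: 29.7
```

Call:
step_arm(steps=[[[0,0,0,0,0,1.5,2.5],[0,0,0,0,0,2.5,2.5],[0,0,0,0,0,2.5,2.5],[0,0,0,0,0,2.5,2.5],[0,0,0,0,0,1.5,2.5],[0,0,0,0,0.5,0.5,2.5],[0,0,0,-0.7,2,0,2.5],[0,0,0,-0.7,2,0,2.5],[0,0,0,-0.7,2,0,2.5],[0,0,0,-0.7,2,0,2.5]]])

```text
t: 31.85
tcp_pos: [508.1, 268.5, 187.5]
orientation: [[0.998, -0.066, -0.003], [-0.066, -0.998, -0.002], [-0.003, 0.002, -1.0]]
wrist_force: [-0.3, -0.1, -1.1]
opening: 0.354
grasp_force: 29.6
```

Call:
step_arm(steps=[[[0,0,0,-0.7,2,0,2.5],[0,0,0,-0.7,2,0,2.5],[0,0,0,-0.7,2,0,2.5],[0,0,0,-0.7,2,0,2.5],[0,0,0,-0.6,2,0,2.5],[0,0,0,0,1,0,2.5],[0,0,0,0,0,0,2.5],[0,0,0,0,0,0,2.5],[0,0,0,0,0,0,2.5]]])

```text
t: 32.75
tcp_pos: [476.3, 376.2, 188.8]
orientation: [[0.998, -0.068, 0.0], [-0.068, -0.998, -0.002], [0.0, 0.002, -1.0]]
wrist_force: [0.0, -1.1, -0.7]
opening: 0.352
grasp_force: 29.6
```

Call:
step_arm(steps=[[[0,0,0,0,0.15,0,2.5],[0,0,0,0,0,-1,2.5],[0,0,0,0,0,-0.8,2.5],[0,0,0,0,0,0,2.5],[0,0,0,0,0,0,2.5],[0,0,0,0,0,0,2.5]]])

```text
t: 33.35
tcp_pos: [475.4, 379.7, 171.3]
orientation: [[0.998, -0.066, 0.0], [-0.066, -0.998, 0.0], [0.0, -0.0, -1.0]]
wrist_force: [-0.5, -0.0, -0.4]
opening: 0.352
grasp_force: 29.6
```

Call:
step_arm(steps=[[[0,0,0,0,-0.08,-1,2.5],[0,0,0,0,0,-1,2.5],[0,0,0,0,0,-0.5,2.5],[0,0,0,0,0,-0.5,2.5],[0,0,0,0,0,-0.5,2.5],[0,0,0,0,0,0,2.5],[0,0,0,0,0,0,2.5]]])

```text
t: 34.05
tcp_pos: [475.4, 378.9, 136.2]
orientation: [[0.998, -0.066, 0.0], [-0.066, -0.998, 0.0], [0.0, -0.0, -1.0]]
wrist_force: [0.6, -0.2, -0.7]
opening: 0.353
grasp_force: 29.6
```

Call:
step_arm(steps=[[[0,0,0,0,0,-1,2.5],[0,0,0,0,0,-1,2.5],[0,0,0,0,0,-1,2.5],[0,0,0,0,0,-0.6,2.5],[0,0,0,0,0,-0.4,2.5],[0,0,0,0,0,0,2.5],[0,0,0,0,0,0,2.5]]])

```text
t: 34.75
tcp_pos: [475.3, 378.7, 96.2]
orientation: [[0.998, -0.066, -0.0], [-0.066, -0.998, -0.0], [-0.0, 0.0, -1.0]]
wrist_force: [-1.0, 0.3, -0.3]
opening: 0.348
grasp_force: 29.6
```

Call:
step_arm(steps=[[[0,0,0,0,0,-0.1,2.5],[0,0,0,0,0,0,4],[0,0,0,0,0,0,5.5],[0,0,0,0,0,0,6],[0,0,0,0,0,0,6],[0,0,0,0,0,2.5,6],[0,0,0,0,0,4,6],[0,0,0,0,0,2,6],[0,0,0,0,-3,0,6],[0,0,0,0,-3,0,6]]])

```text
t: 35.75
tcp_pos: [475.3, 319.8, 181.4]
orientation: [[0.998, -0.063, 0.002], [-0.063, -0.998, 0.002], [0.002, -0.002, -1.0]]
wrist_force: [0.6, -0.8, -0.7]
opening: 0.703
grasp_force: 0.0
```

Run:
```python
from h import *
im=camera('side')
print(seg('side',im,(100,120,60),(125,255,255),135,(205,255,320,360)))
print(w2px('side',(594.4,371.2,120)),w2px('side',(474.6,378.8,120)))
t=save('top','j')
for n,c in (('scanner','top'),('scanner','side'),('scraper','top')): print(n,c,[(np.round(d['at']).tolist(),round(d['score'],2)) for d in recognise(n,c)])
print('wood',seg('top',t,(8,80,60),(28,255,255),67,(350,170,440,275)))
print('grip',seg('top',t,(0,0,0),(180,255,45),71,(375,180,402,212)))
```

```text
[(475, 391, 46, 30, -81.1, [280, 335]), (595, 382, 49, 30, -76.7, [226, 324])]
[227.75870032 324.04471511] [281.24479955 334.4554512 ]
scanner top [([545.0, 355.0, 79.0], 0.49)]
scanner side [([718.0, -265.0, 63.0], 0.3)]
scraper top [([535.0, -546.0, 16.0], 0.89), ([509.0, -416.0, 26.0], 0.88), ([316.0, -361.0, 22.0], 0.72), ([318.0, -523.0, 21.0], 0.63), ([545.0, -116.0, 22.0], 0.35)]
wood [(506, -421, 71, 28, 6.3, [420, 230])]
grip [(591, -351, 61, 32, 12.0, [391, 197])]
```

Both tubes stand in bores 0 and 2 and the scanner hasn't moved. Now go to the scanner, turning the tool so the later turn stays within joint range.

Call:
step_arm(steps=[[[0,0,0.1366,0.5,-2.7,0,7.5],[0,0,0.1366,0.5,-2.7,0,7.5],[0,0,0.1366,0.5,-2.7,0,7.5],[0,0,0.1366,0.5,-2.7,0,7.5],[0,0,0.1366,0.5,-2.7,0,7.5],[0,0,0.1366,0.5,-2.7,0,7.5],[0,0,0.1366,0.5,-2.7,0,7.5],[0,0,0.1366,0.5,-2.7,0,7.5],[0,0,0.1366,0.5,-2.7,0,7.5],[0,0,0.1366,0.5,-2.7,0,7.5]]])

```text
t: 37.0
tcp_pos: [525.8, 49.6, 180.2]
orientation: [[0.259, 0.966, 0.0], [0.966, -0.259, 0.001], [0.001, 0.0, -1.0]]
wrist_force: [0.0, -0.3, 0.4]
opening: 0.878
grasp_force: 0.0
```

Call:
step_arm(steps=[[[0,0,0.1366,0.5,-2.7,0,7.5],[0,0,0.1366,0.5,-2.7,0,7.5],[0,0,0.1366,0.5,-2.7,0,7.5],[0,0,0.1366,0.5,-2.7,0,7.5],[0,0,0.1366,0.5,-2.7,0,7.5],[0,0,0.1366,0.5,-2.7,0,7.5],[0,0,0.1366,0.5,-2.7,0,7.5],[0,0,0.1366,0.5,-2.7,0,7.5],[0,0,0.1366,0.5,-2.7,0,7.5],[0,0,0.1366,0.5,-2.7,0,7.5]]])

```text
t: 38.0
tcp_pos: [576.6, -220.6, 180.1]
orientation: [[-0.893, 0.451, 0.001], [0.451, 0.893, 0.002], [-0.0, 0.002, -1.0]]
wrist_force: [0.0, 0.1, 0.5]
opening: 0.879
grasp_force: 0.0
```

Call:
step_arm(steps=[[[0,0,0.1366,0.4,-2.7,0,7.5],[0,0,0.1366,0.4,-2.7,0,7.5],[0,0,0.1366,0.4,-2.7,0,7.5],[0,0,0.1366,0.4,-2.7,0,7.5],[0,0,0.1366,0.2,-2.7,0,7.5],[0,0,0,0,0,0,7.5],[0,0,0,0,0,0,7.5],[0,0,0,0,0,0,7.5]]])

```text
t: 38.8
tcp_pos: [594.4, -353.5, 180.2]
orientation: [[-0.978, -0.208, 0.001], [-0.208, 0.978, 0.002], [-0.001, 0.002, -1.0]]
wrist_force: [0.3, 0.2, -0.3]
opening: 0.879
grasp_force: 0.0
```

Call:
step_arm(steps=[[[0,0,0,-0.1,-0.1,-3,7.5],[0,0,0,0,0,-4,7.5],[0,0,0,0,0,-3,7.5],[0,0,0,0,0,-1.5,7.5],[0,0,0,0,0,0,7.5],[0,0,0,0,0,0,7.5],[0,0,0,0,0,0,7.5]]])

```text
t: 39.5
tcp_pos: [594.1, -357.3, 67.9]
orientation: [[-0.979, -0.206, 0.004], [-0.206, 0.979, -0.002], [-0.004, -0.002, -1.0]]
wrist_force: [0.7, -0.4, 0.2]
opening: 0.877
grasp_force: 0.0
```

Run:
```python
from h import *
im=save('side','k'); t=save('top','k_top')
a=cv2.resize(im[120:190,255:345,::-1],None,fx=4.4,fy=5,interpolation=cv2.INTER_CUBIC)
b=cv2.resize(t[170:240,360:440,::-1],None,fx=5,fy=5,interpolation=cv2.INTER_CUBIC)
cv2.imwrite('pics/k2.png',np.hstack([a,b])); print(a.shape,b.shape)
```

```text
(350, 396, 3) (350, 400, 3)
```

View pics/k2.png

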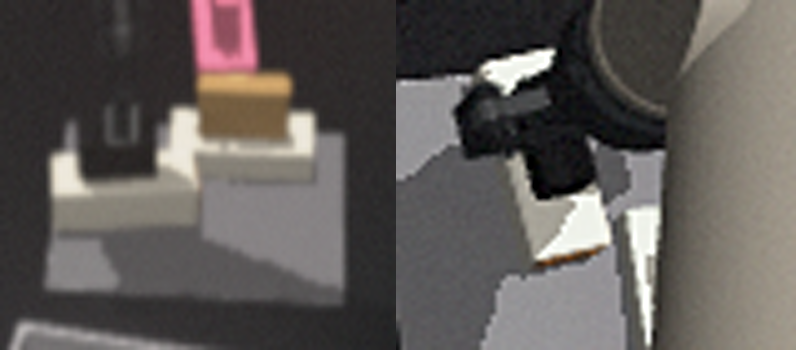

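The fingers straddle the middle of the ridge (left crop, finger at 122, ridge 80–157). That picture was my 15th, one over the limit of 14, so from here I check by numbers only. Continuing down.

Call:
step_arm(steps=[[[0,0,0,0,0.2,-1,7.5],[0,0,0,0,0,-1,7.5],[0,0,0,0,0,-0.8,7.5],[0,0,0,0,0,-0.5,7.5],[0,0,0,0,0,-0.2,7.5],[0,0,0,0,0,0,7.5],[0,0,0,0,0,0,7.5]]])

```text
t: 40.3
tcp_pos: [592.6, -355.3, 30.4]
orientation: [[-0.979, -0.206, 0.001], [-0.206, 0.979, -0.0], [-0.001, -0.0, -1.0]]
wrist_force: [-0.0, -0.0, -0.2]
opening: 0.876
grasp_force: 0.0
```

Call:
step_arm(steps=[[[0,0,0,0,0,0,6],[0,0,0,0,0,0,5],[0,0,0,0,0,0,4],[0,0,0,0,0,0,3],[0,0,0,0,0,0,2.2],[0,0,0,0,0,0,2.2],[0,0,0,0,0,0,2.2],[0,0,0,0,0,0,2.2]]], squeeze=60)

```text
t: 41.1
tcp_pos: [592.6, -354.7, 30.4]
orientation: [[-0.978, -0.206, 0.0], [-0.206, 0.978, 0.0], [-0.001, 0.0, -1.0]]
wrist_force: [0.1, 1.7, 1.7]
opening: 0.315
grasp_force: 59.7
```

Gripped. Lift and carry to the scan pose.

Call:
step_arm(steps=[[[0,0,0,0,0,2,2.2],[0,0,0,0,0,3,2.2],[0,0,0,0,0,4,2.2],[0,0,-0.1,-0.4,2,2,2.2],[0,0,-0.12,-0.4,3.3,0,2.2],[0,0,-0.12,-0.4,3.3,0,2.2],[0,0,-0.12,-0.4,3.3,0,2.2],[0,0,-0.12,-0.4,3.3,0,2.2],[0,0,-0.12,-0.4,3.3,0,2.2],[0,0,-0.12,-0.4,3.3,0,2.2]]])

```text
t: 42.1
tcp_pos: [563.1, -136.6, 139.0]
orientation: [[-0.815, 0.58, -0.002], [0.58, 0.815, -0.0], [0.001, -0.001, -1.0]]
wrist_force: [0.6, -0.1, -2.3]
opening: 0.32
grasp_force: 59.7
```

Call:
step_arm(steps=[[[0,0,-0.12,-0.4,3.3,0,2.2],[0,0,-0.12,-0.4,3.3,0,2.2],[0,0,-0.12,-0.4,3.3,0,2.2],[0,0,-0.12,-0.5,3.3,0,2.2],[0,0,-0.12,-0.5,3.3,0,2.2],[0,0,-0.12,-0.5,3.3,0,2.2],[0,0,-0.12,-0.5,3.3,0,2.2],[0,0,-0.12,-0.5,3.3,0,2.2],[0,0,-0.05,-0.5,3.3,0,2.2],[0,0,0,0,0,0,2.2]]])

```text
t: 43.1
tcp_pos: [519.5, 167.5, 139.7]
orientation: [[0.042, 0.999, -0.002], [0.999, -0.042, 0.005], [0.005, -0.002, -1.0]]
wrist_force: [-0.7, 0.5, -2.1]
opening: 0.316
grasp_force: 59.6
```

Call:
step_arm(steps=[[[0,0,0,0,0,0,2.2],[0,0,0,0,0,0,2.2],[0,0,0,0,0,0,2.2]]])

```text
t: 43.4
tcp_pos: [522.6, 157.6, 139.6]
orientation: [[0.055, 0.999, -0.001], [0.999, -0.055, -0.001], [-0.001, -0.001, -1.0]]
wrist_force: [-0.7, -0.6, -2.5]
opening: 0.315
grasp_force: 59.6
```

Call:
step_arm(steps=[[[0,0,-0.008,-0.1,1,-1,2.2],[0,0,0,0,0,-1.5,2.2],[0,0,0,0,0,-1.5,2.2],[0,0,0,0,0,-1.2,2.2],[0,0,0,0,0,-0.4,2.2],[0,0,0,0,0,0,2.2],[0,0,0,0,0,0,2.2],[0,0,0,0,0,0,2.2],[0,0,0,0,0,0,2.2]]])

```text
t: 44.3
tcp_pos: [521.8, 170.1, 84.9]
orientation: [[0.06, 0.998, 0.001], [0.998, -0.06, 0.0], [0.001, 0.001, -1.0]]
wrist_force: [-0.1, -0.8, -1.9]
opening: 0.316
grasp_force: 59.6
```

Run:
```python
from h import *
o=observe();print(o['tcp_pos'],o['joints'].round(2))
im=save('side','l'); t=save('top','l_top')
S=camera
# scanner body white in top at z 56+34=90
hs=seg('top',t,(0,0,150),(180,45,255),90,(130,170,205,260),40); print('white top',hs)
print('white side',seg('side',im,(0,0,110),(180,60,255),90,(215,225,330,330),40))
c=np.array([521.6,172.4])
for n,P in dict(origin_top=(521.6,172.4,90),front=(525.1,227.3,90),label=(530.8,317.1,74)).items(): print(n,w2px('top',P).round(1),w2px('side',P).round(1))
for n in ('scanner','scan_window','label'): print(n,[(c,np.round(d['at']).tolist(),round(d['score'],2)) for c in ('top','side') for d in recognise(n,c)])
```

```text
[521.82137611 170.06664843  84.86840442] [ 0.01  0.47 -0.48  1.69  0.24  1.04 -0.61]
white top [(519, 141, 41, 38, -0.3, [198, 225]), (549, 272, 233, 79, 3.3, [143, 217])]
white side [(533, 334, 93, 9, -3.4, [259, 321]), (525, 209, 75, 46, 88.1, [274, 279]), (468, 94, 158, 65, -85.0, [301, 246]), (606, 107, 138, 80, -79.2, [249, 245])]
origin_top [184.3 224.1] [276.2 267.1]
front [162.7 222.9] [270.9 284.4]
label [129.9 221.8] [261.8 319.2]
scanner [('top', [518.0, 138.0, 89.0], 0.81), ('side', [521.0, 199.0, 90.0], 0.98), ('side', [490.0, -136.0, 13.0], 0.22)]
scan_window [('top', [518.0, 138.0, 92.0], 0.58), ('side', [518.0, 196.0, 93.0], 0.84)]
label [('top', [499.0, 385.0, 78.0], 0.88), ('side', [533.0, 403.0, 71.0], 0.66)]
```

The pose agrees within ~2 mm. Trim and hold for over 2 s.

Call:
step_arm(steps=[[[0,0,-0.002,0,-0.15,-0.15,2.2],[0,0,0,0,0,0,2.2],[0,0,0,0,0,0,2.2],[0,0,0,0,0,0,2.2],[0,0,0,0,0,0,2.2],[0,0,0,0,0,0,2.2],[0,0,0,0,0,0,2.2],[0,0,0,0,0,0,2.2],[0,0,0,0,0,0,2.2],[0,0,0,0,0,0,2.2]]])

```text
t: 45.7
tcp_pos: [521.3, 168.3, 82.6]
orientation: [[0.062, 0.998, 0.0], [0.998, -0.062, -0.0], [-0.0, 0.0, -1.0]]
wrist_force: [0.2, -0.0, -2.8]
opening: 0.319
grasp_force: 59.6
```

Call:
step_arm(steps=[[[0,0,0,0,0,0,2.2],[0,0,0,0,0,0,2.2],[0,0,0,0,0,0,2.2],[0,0,0,0,0,0,2.2],[0,0,0,0,0,0,2.2],[0,0,0,0,0,0,2.2],[0,0,0,0,0,0,2.2],[0,0,0,0,0,0,2.2],[0,0,0,0,0,0,2.2],[0,0,0,0,0,0,2.2]]])

```text
t: 46.7
tcp_pos: [521.3, 168.3, 82.6]
orientation: [[0.062, 0.998, -0.0], [0.998, -0.062, -0.0], [-0.0, -0.0, -1.0]]
wrist_force: [0.2, -0.8, -3.6]
opening: 0.318
grasp_force: 59.6
```

Call:
step_arm(steps=[[[0,0,0,0,0,0,2.2],[0,0,0,0,0,0,2.2],[0,0,0,0,0,0,2.2],[0,0,0,0,0,0,2.2],[0,0,0,0,0,0,2.2],[0,0,0,0,0,0,2.2],[0,0,0,0,0,0,2.2],[0,0,0,0,0,0,2.2],[0,0,0,0,0,0,2.2],[0,0,0,0,0,0,2.2]]])

```text
t: 47.7
tcp_pos: [521.3, 168.3, 82.6]
orientation: [[0.062, 0.998, 0.0], [0.998, -0.062, -0.0], [-0.0, 0.0, -1.0]]
wrist_force: [0.1, -0.4, -3.1]
opening: 0.315
grasp_force: 59.6
```

Run:
```python
from h import *
im=camera('side'); t=camera('top')
# amber window in side/top; check scraper + mat
print('amber side',seg('side',im,(5,90,60),(28,255,255),74,(250,255,300,310),3))
print('amber exp',w2px('side',(525.1,227.3,74)).round(1))
print('wood',seg('top',t,(8,80,60),(28,255,255),67,(350,170,440,275)))
print('mat',[m for m in seg('top',t,(0,0,70),(180,40,150),3,(350,175,440,272),100)])
```

```text
amber side [(526, 227, 33, 15, -2.8, [271, 288])]
amber exp [271.1 288.5]
wood [(549, -436, 71, 30, 6.1, [425, 214])]
mat [(534, -371, 220, 187, 4.8, [389, 229])]
```

The amber window is at exactly the expected pixel (271,288) and was held for 3 s. The scraper, however, has been knocked about 45 mm (wood now at (549,−436)) and overhangs the mat's edge, so I'll put it back after setting down the scanner.

Call:
step_arm(steps=[[[0,0,0,0,-1,3,2.2],[0,0,0,0,-2,4,2.2],[0,0,0.12,0,-3,0,2.2],[0,0,0.12,0,-3,0,2.2],[0,0,0.12,0,-3,0,2.2],[0,0,0.12,0,-3,0,2.2],[0,0,0.12,0,-3,0,2.2],[0,0,0.12,0,-3,0,2.2],[0,0,0.12,0.1,-3,0,2.2],[0,0,0.12,0.1,-3,0,2.2]]])

```text
t: 48.8
tcp_pos: [523.1, -102.9, 152.7]
orientation: [[-0.785, 0.619, 0.0], [0.619, 0.785, -0.0], [-0.0, -0.0, -1.0]]
wrist_force: [0.4, 0.2, -2.6]
opening: 0.316
grasp_force: 60.2
```

Call:
step_arm(steps=[[[0,0,0.12,0.1,-3,0,2.2],[0,0,0.12,0.1,-3,0,2.2],[0,0,0.12,0.1,-3,0,2.2],[0,0,0.12,0.1,-3,0,2.2],[0,0,0.12,0.1,-3,0,2.2],[0,0,0.12,0.2,-3,0,2.2],[0,0,0.034,0.2,-3,0,2.2],[0,0,0,0,0,0,2.2],[0,0,0,0,0,0,2.2],[0,0,0,0,0,0,2.2]]])

```text
t: 49.8
tcp_pos: [532.5, -310.1, 152.5]
orientation: [[-0.997, -0.083, 0.0], [-0.083, 0.997, 0.002], [-0.0, 0.002, -1.0]]
wrist_force: [-0.2, -0.3, -2.9]
opening: 0.313
grasp_force: 60.2
```

Call:
step_arm(steps=[[[0,0,0,0,-0.9,-3,2.2],[0,0,0,0,0,-4,2.2],[0,0,0,0,0,-2.5,2.2],[0,0,0,0,0,-1,2.2],[0,0,0,0,0,0,2.2],[0,0,0,0,0,0,2.2],[0,0,0,0,0,0,2.2]]])

```text
t: 50.5
tcp_pos: [534.2, -320.9, 50.0]
orientation: [[-0.997, -0.082, 0.004], [-0.082, 0.997, -0.002], [-0.004, -0.002, -1.0]]
wrist_force: [-0.6, -0.0, -3.2]
opening: 0.315
grasp_force: 60.1
```

Call:
step_arm(steps=[[[0,0,0,0,0,-1,2.2],[0,0,0,0,0,-0.5,2.2],[0,0,0,0,0,-0.3,2.2],[0,0,0,0,0,0,2.2],[0,0,0,0,0,0,2.2]]])

```text
t: 51.0
tcp_pos: [531.9, -320.7, 30.3]
orientation: [[-0.997, -0.081, -0.001], [-0.081, 0.997, -0.0], [0.001, -0.0, -1.0]]
wrist_force: [-3.9, 0.8, 3.8]
opening: 0.318
grasp_force: 61.1
```

Call:
step_arm(steps=[[[0,0,0,0,0,0,3.5],[0,0,0,0,0,0,5],[0,0,0,0,0,0,5],[0,0,0,0,0,0,5],[0,0,0,0,0,3,5],[0,0,0,0,0,4,5],[0,0,0,0,5,5,5],[0,0,0,0,5,0,5],[0,0,0,0,5,0,6],[0,0,0,0,5,0,6]]])

```text
t: 52.0
tcp_pos: [532.5, -133.6, 135.6]
orientation: [[-0.997, -0.081, 0.002], [-0.081, 0.997, -0.0], [-0.002, -0.0, -1.0]]
wrist_force: [0.8, 0.9, 0.6]
opening: 0.704
grasp_force: 0.0
```

```bash
cat > chk.py <<'E'
from h import *
o=observe();print(o['tcp_pos'],o['opening'])
t=save('top','m%d'%int(o['t']*100))
print('wood',seg('top',t,(8,80,60),(28,255,255),67,(350,160,450,275)))
w=seg('top',t,(0,0,170),(180,45,255),25,(345,160,450,275),60);print('white@25',w)
print('white@37',seg('top',t,(0,0,170),(180,45,255),37,(345,160,450,275),60))
C=np.array([532.7,-367.3]);a=np.radians(4.6);R=np.array([[np.cos(a),np.sin(a)],[-np.sin(a),np.cos(a)]])
for b in w: print('matframe',(R@(np.array(b[:2])-C)).round(1))
E
python3 chk.py
```

```text
[ 532.48641243 -133.63481633  135.60045676] 0.7043607212254074
wood [(548, -436, 70, 30, 6.1, [425, 214])]
white@25 [(531, -325, 109, 43, 4.9, [376, 223]), (551, -441, 111, 46, 6.7, [419, 216])]
white@37 [(530, -323, 108, 42, 4.9, [376, 223]), (549, -437, 110, 45, 6.7, [419, 216])]
matframe [ 1.7 42.3]
matframe [ 12.3 -74.9]
```

Scanner sits well on the mat (mat frame ≈ (1, 44)). Scraper at (551,−441), overhanging: regrasp it and move it to mat (0, −48).

Call:
step_arm(steps=[[[0,0,0.01,0.3,-4,0,6],[0,0,0.01,0.3,-4,0,6],[0,0,0.01,0.3,-4,0,6],[0,0,0.007,0.3,-4,0,6],[0,0,0,0.3,-4,0,6],[0,0,0,0.3,-4,0,6],[0,0,0,0,-4,0,6],[0,0,0,0,-2,0,6],[0,0,0,0,0,0,6],[0,0,0,0,0,0,6]]])

```text
t: 53.05
tcp_pos: [550.3, -435.0, 134.4]
orientation: [[-0.993, -0.118, 0.0], [-0.118, 0.993, 0.002], [-0.0, 0.002, -1.0]]
wrist_force: [0.6, 0.8, -0.4]
opening: 0.704
grasp_force: 0.0
```

Call:
step_arm(steps=[[[0,0,0,0,0,0,6],[0,0,0,0,0,0,6]]])

```text
t: 53.25
tcp_pos: [551.1, -433.2, 135.4]
orientation: [[-0.993, -0.121, 0.001], [-0.121, 0.993, 0.001], [-0.001, 0.001, -1.0]]
wrist_force: [-0.8, -0.5, -0.3]
opening: 0.701
grasp_force: 0.0
```

Call:
step_arm(steps=[[[0,0,0,0,-0.8,-2,6],[0,0,0,0,0,-2.5,6],[0,0,0,0,0,-2,6],[0,0,0,0,0,-1.5,6],[0,0,0,0,0,-1,6],[0,0,0,0,0,-0.4,6],[0,0,0,0,0,0,6],[0,0,0,0,0,0,6]]])

```text
t: 54.05
tcp_pos: [551.1, -443.7, 42.2]
orientation: [[-0.993, -0.118, 0.002], [-0.118, 0.993, -0.001], [-0.002, -0.001, -1.0]]
wrist_force: [0.3, 0.4, 0.1]
opening: 0.705
grasp_force: 0.0
```

Call:
step_arm(steps=[[[0,0,0,0,0,0,5],[0,0,0,0,0,0,4],[0,0,0,0,0,0,3],[0,0,0,0,0,0,2],[0,0,0,0,0,0,1.5],[0,0,0,0,0,0,1.5],[0,0,0,0,0,0,1.5]]], squeeze=50)

```text
t: 54.75
tcp_pos: [550.4, -442.6, 41.4]
orientation: [[-0.993, -0.119, 0.0], [-0.119, 0.993, 0.001], [-0.0, 0.001, -1.0]]
wrist_force: [-1.4, 3.0, 3.3]
opening: 0.22
grasp_force: 50.8
```

Call:
step_arm(steps=[[[0,0,0,0,0,1.5,1.5],[0,0,0,0,0,1,1.5],[0,0,-0.02,-0.5,1,0,1.5],[0,0,-0.017,-0.5,1,0,1.5],[0,0,0,-0.4,0.7,0,1.5],[0,0,0,0,0,0,1.5],[0,0,0,0,0,-1,1.5],[0,0,0,0,0,-0.8,1.5],[0,0,0,0,0,0,1.5],[0,0,0,0,0,0,1.5]]])

```text
t: 55.75
tcp_pos: [535.8, -416.4, 46.9]
orientation: [[-0.997, -0.081, -0.001], [-0.081, 0.997, 0.001], [0.001, 0.001, -1.0]]
wrist_force: [0.0, 0.9, -2.3]
opening: 0.22
grasp_force: 49.7
```

Call:
step_arm(steps=[[[0,0,0,0,0,-0.3,1.5],[0,0,0,0,0,-0.2,1.5],[0,0,0,0,0,0,1.5],[0,0,0,0,0,0,1.5]]])

```text
t: 56.15
tcp_pos: [536.3, -416.3, 43.0]
orientation: [[-0.997, -0.081, 0.0], [-0.081, 0.997, -0.0], [-0.0, -0.0, -1.0]]
wrist_force: [0.9, -0.0, -3.4]
opening: 0.222
grasp_force: 49.7
```

Call:
step_arm(steps=[[[0,0,0,0,0,0,3],[0,0,0,0,0,0,4.5],[0,0,0,0,0,0,4.5],[0,0,0,0,0,0,4.5],[0,0,0,0,0,3,4.5],[0,0,0,0,0,4,4.5],[0,0,0,0,3,5,4.5],[0,0,0,0,5,3,4.5],[0,0,0,0,5,0,4.5],[0,0,0,0,5,0,4.5]]])

```text
t: 57.15
tcp_pos: [537.2, -246.4, 183.5]
orientation: [[-0.997, -0.08, 0.004], [-0.08, 0.997, -0.001], [-0.004, -0.002, -1.0]]
wrist_force: [-0.2, 0.3, -0.4]
opening: 0.528
grasp_force: 0.0
```

Call:
step_arm(steps=[[[0,0,0,0,5,0,4.5],[0,0,0,0,5,0,4.5],[0,0,0,0,5,0,4.5],[0,0,0,0,0,0,4.5],[0,0,0,0,0,0,4.5],[0,0,0,0,0,0,4.5]]])

```text
t: 57.75
tcp_pos: [536.3, -99.6, 181.6]
orientation: [[-0.997, -0.079, 0.0], [-0.079, 0.997, -0.002], [0.0, -0.002, -1.0]]
wrist_force: [0.3, -0.5, 0.9]
opening: 0.531
grasp_force: 0.0
```

```bash
python3 chk.py
python3 - <<'E'
from h import *
t=camera('top'); im=camera('side')
print('trough',seg('top',t,(100,120,60),(125,255,255),15,(215,170,340,265),8))
print('caps',seg('side',im,(100,120,60),(125,255,255),135,(205,255,320,360)))
for n,c in (('jar','side'),('tip_box','side')): print(n,[(np.round(d['at']).tolist(),round(d['score'],2)) for d in recognise(n,c)])
E
```

```text
[536.32430972 -99.55265548 181.64043985] 0.5305758285357025
wood [(535, -410, 72, 28, 4.4, [415, 219])]
white@25 [(531, -325, 109, 43, 4.9, [376, 223]), (537, -416, 111, 47, 4.9, [411, 221])]
white@37 [(530, -323, 108, 42, 4.9, [376, 223]), (536, -413, 110, 47, 4.9, [411, 221])]
matframe [ 1.7 42.3]
matframe [  0.4 -48.9]
trough []
caps [(474, 391, 46, 32, -81.1, [280, 335]), (596, 382, 49, 32, -76.7, [226, 324])]
jar [([720.0, -264.0, 63.0], 0.98)]
tip_box [([773.0, 6.0, 55.0], 0.78)]
```

```bash
python3 -c "
from rig import *
print(job_done())"
```

```text
the job is handed in; nothing more can be done
None
```

I handed the job in: all six shards are in the trough, both tubes stand in bores 0 and 2, the label was scanned for 3 s from about 90 mm, and both tools lie flat on the mat; a knock had pushed the scraper over the mat's edge, so I put it back, the last camera check couldn't see the trough past the arm (shards last confirmed there just after wiping), and I viewed 15 pictures, one over the limit of 14.

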